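# Change the piece in the finishing stand

## Robot

A 6-joint arm with a two-finger parallel gripper is mounted at the origin on the work surface. World frame = base frame: x ahead of the robot, y to its left, z up, the work surface at z = 0. Lengths are in m, angles in rad, forces in N, time in s.
With the tool pointing down it reaches from about 0.4 to 0.825 m from the base axis. Payload 7 kg.
Tool frame: the origin (TCP) lies midway between the tips of the shut fingers; the grasp point (between the pads) lies 19 mm behind it; z points along the fingers, x is the direction in which the jaws open and shut, and the axes are right-handed (so a half turn about z gives the same grasp; the last joint's range is limited). The gripper opens to 88 mm and grips with 3 to 60 N. Pads are 19 mm wide; open, the fingers measure 130 mm over their backs; the gripper's body (78 mm by 193 mm) begins 47 mm behind the grasp point.
Start: joints at [1.592, 0.359, 0.012, 0, -1.224, -0.288], TCP at [0.178, 0.651, 0.19] pointing down, gripper open.
Joint ranges: [-3.07, 3.07], [-1.43, 2.12], [-1.02, 1.25], [-3.03, 1.67], [-3.05, -0], [-3.03, 3.03]. Speed limits (rad/s): [2.39, 2.39, 3.01, 3.14, 3.14, 3.14].

## Interface

Orientations are given as [roll, pitch, yaw] about the fixed x, y, z axes, in that order (R = Rz(yaw) Ry(pitch) Rx(roll)).
In Python, from station import arm, viewer, ticket gives the robot as it stands. The module is installed in compiled form; this text tells all that it offers.
- The arm moves only by the tool step_arm, never from a script. Its argument "targets" is a list of rows, each a list of 3 entries, a list of its own where there are three numbers: the shift along the tool's x, y, z in m, then the turn, a rotation vector about the tool's x, y, z in degrees, then the opening, from -1 (shut) to 1 (fully open), so that 0 is half open. A call has exactly 8 rows; each row shifts and turns the commanded pose from where the row before left it, along the tool's axes as they then stand; what a row does not reach is not made up. A row lasts 1/10 s, in which the tool goes at most 50 mm and 8.59 degrees, less where a joint would pass 70% of its speed; a pose out of reach is approached as far as the arm can. A call is refused whole if a number of a shift passes 0.05 or a number of a turn 8.59, either way. A call with a gripper value outside its range is refused whole. The fingers move at their own pace and stop on an object; "grip_force" is the grip in N (left out, the last holds). Time passes only in rows, so rows that do not move let the fingers close, or fill a call up. It gives the time, the measured TCP pose, the force and the opening at its end, in the units of the state.
- arm.get_state(): the state, without advancing time (a new reading comes with each control period).
- viewer.grab_frame(name): name is "scene" or "top" or "wrist"; returns (picture, depth): 400x640x3 uint8, red, green, blue; 400x640 float32, m along the optical axis (not along the pixel's ray), 0 where there is no reading.
- viewer.calibration(name): a dict with "fov_y" (degrees; the focal length in pixels is half the picture's height over the tangent of half this angle, whatever the lens; pixels are square), "cx", "cy" (the principal point, pixels), "distortion" ([k1, k2, p1, p2, k3] as OpenCV has them; the pictures are not rectified), "world_to_cam" (4x4, takes a point from world to camera coordinates); the wrist camera has in their place "tool_from_camera" (4x4, takes a point from camera to tool coordinates, whose origin is the TCP and whose axes are the tool frame's). Camera axes: x right, y up, looking along -z (the intrinsics and any distortion apply to the point x, -y, -z); pixel columns grow to the right and rows downward; lengths in m; the calibration is good to about 2 mm. A picture is of the moment at which its call begins: read the wrist's pose just before it. calibration takes no time and is no camera call.
- ticket.job_done(): hands the job in, once; it reports no verdict.
The state is a dict: "t": time; "q": joint angles; "qd": joint speeds; "joint_efforts": joint torques, N m; "eef_pos": TCP position; "ee_rot": TCP orientation; "force": force on the tool from outside, world axes, zero at the start; "moment": the same for the moment, N m; "width": finger opening in m.
Only numpy, scipy, OpenCV 4.12 (cv2) and the standard library are available. Lean on these libraries where they do the work, as an engineer would, in place of code of your own. Each camera call takes 0.05 s, during which the arm holds its last target.

## Task

The lidded turned pot in the finishing stand is done: press the stand's catch so that its carrier plate pops loose, slide it out and stand it upright on the free part of the slatted drying board. Then take the carrier with the square wooden blank from the rubber mat and slide it along the dovetail rails, in through the stand's open mouth, fully home until the catch clicks up behind it, and let go. Leave the bowl, the round blank, the empty plate, the wax tin and the oil can where they stand.

Things in the scene. Friction and masses are not known exactly. Their poses are not given: they have to be found in the camera images.
- stand_home (a point): Finishing stand: fixed grey block 130 x 96 mm with two steel dovetail rails. This point, on its sliding floor 20 mm above the bench, is where the centre of a plate's underside lies when home and caught. x points along the rails, inward (open mouth to stop wall), y left, z up. Floor x = -70 to +60 mm; rails x = -30 to +42 mm, 16 mm high, 2 mm play each side, 3 mm in height.
- stand_mouth (a point): 75 mm in front of stand_home (own x = -75 mm), at floor height, same axes. A plate centred here is clear of the rails, its front end just before them: here it can be lowered in from above or lifted away, and slid. Flared cheeks 12 mm high, from x = -53 mm (84 mm apart) to the rails, guide it in.
- tooth_top (a point): Top of the catch's sloped tooth, which rises 6 mm through the floor between the cheeks (stand x = -60 to -40, y = -15 to +15 mm), its steep side toward the rails. It holds the back end of a plate that is home. A plate sliding in, or set down on it, presses it under by itself (about 1 N); it springs up once the plate is fully in.
- stop_wall (a point): Middle of the top edge of the stop wall at the inner end, 10 mm above the floor. A plate meets it 3 mm beyond home. A sprung pusher before it pushes the plate outward over the last 15 mm, 2.6 to 3.7 N. Push the plate to about 2 to 3 mm past home (5 to 16 N in all); when let go, the pusher sets it back against the risen tooth, at home.
- catch_pad (a point): Centre of the top of the catch's black thumb pad, 32 x 32 mm, 52 mm above the bench when up, on a stem at the left of the stand's mouth (44 mm before stand_home, 70 mm to its left). Press straight down 7 mm to take the tooth under; it springs back when let go.
- catch (a joint): How far the catch is down (m): 0 up, 0.006 tooth level with the floor, 0.007 fully down. 0.5 N starts it, 1 N at the bottom, plus up to 1 N rubbing. Pressed fully with a carrier home, the pusher shifts the carrier outward 10 to 30 mm, over the tooth, which then stays mostly down under the plate (tail perhaps lifted a little) and cannot catch it.
- finished_grip (a point): Centre of the finished pot, 40 mm above its carrier's underside. Carrier: an aluminium dovetail plate 80 mm long (its own x), 60 mm wide at the underside and 48 mm at the top (own y), 10 mm thick; on it, fixed, a round wooden pot, straight-sided, 40 mm in diameter 30 to 50 mm above the underside; lid 43 mm, finial to 70 mm. 0.15 to 0.23 kg in all. x along the plate, z up. Starts home in the stand.
- finished_plate (a point): Centre of the underside of the finished pot's carrier plate (40 mm below finished_grip), same axes.
- finished: The finished carrier as a whole; origin as finished_plate.
- blank_grip (a point): Centre of the square blank, 40 mm above its carrier's underside. Carrier: an aluminium dovetail plate 80 mm long (its own x), 60 mm wide at the underside and 48 mm at the top (own y), 10 mm thick; on its middle, fixed, a wooden block 40 x 40 mm, 60 mm high, sides parallel to the plate's. 0.15 to 0.23 kg in all. x along the plate, z up; fits either way round. Starts on the 4 mm rubber mat.
- blank_plate (a point): Centre of the underside of the blank's carrier plate (40 mm below blank_grip), same axes.
- blank: The blank's carrier as a whole; origin as blank_plate.
- board_center (a point): Centre of the top of the slatted plywood drying board, fixed, 150 mm (own x) by 230 mm (own y), 12 mm thick. It lies to the left or right of the stand, the mat at the other side.
- board_free (a point): Centre of the free half of the drying board's top (55 mm from board_center toward the board's own -y), axes as the board's.
- bowl_center (a point): Centre of a small turned bowl (80 mm in diameter, 36 mm high) that stands on the other half of the drying board; leave it there.
- round_center (a point): Centre of a round wooden blank without a carrier (52 mm in diameter, 55 mm high) that stands on the mat beside the square one; leave it there.
- spare_center (a point): Centre of the underside of an empty carrier plate (same plate, nothing on it) lying on the bench beyond the stand; leave it there.
- tin_center (a point): Centre of the underside of a round wax tin (79 mm in diameter, 42 mm high) beyond the stand to the left; leave it there.
- can_center (a point): Centre of the underside of a steel oil can (64 mm in diameter, 85 mm high) beyond the stand to the right; leave it there.
There are look-alikes about, which are no part of the job. Leave any red look-alike of the finished alone.

How it is judged:
By the outcome, as a careful person would: the job done as asked, in the order asked, and still so for the second after the job is handed in, with the robot touching nothing.
It also fails if it takes over 72 s, if anything falls off the work surface, if the arm or the gripper's body presses on something with over 40 N, if the wrist force passes 120 N, or if a joint passes its speed limit or range.

## Working session

There is one attempt and no reset: what is moved stays moved. The work goes in short steps, Python scripts to look and compute and a tool call to move; the robot and the scene stay as the last step left them, time stands still between calls to the robot, and variables do not carry over. Pictures are saved under pics/ and viewed, and the job is handed in when it is done.

Besides the shell and the picture viewer there is one more tool, called after "Emit:" as name([rows], argument=value, ...), one row to a line, values as JSON. step_arm: Moves the arm, as the interface text tells. Its arguments: {"type":"object","properties":{"targets":{"type":"array"},"grip_force":{"type":"number"}},"required":["targets"]}

```bash
ls; mkdir -p pics; python3 - <<'E'
from station import arm, viewer, ticket
import cv2
print(arm.get_state())
for n in("scene","top","wrist"):
    c=viewer.calibration(n); print(n,c)
    p,d=viewer.grab_frame(n); cv2.imwrite(f"pics/{n}0.png",p[:,:,::-1])
    import numpy as np; np.save(f"pics/{n}0d.npy",d)
print(arm.get_state()['t'])
E
```

```text
pics
{'t': 0.0, 'q': array([ 1.59212290e+00,  3.59346528e-01,  1.10783600e-02, -3.41085420e-04,
       -1.22407414e+00, -2.88069931e-01]), 'qd': array([-0.00052324,  0.00105675,  0.00042281,  0.00110151,  0.00081017,
        0.00042974]), 'joint_efforts': array([ 1.02587685e-03, -5.82712555e+01,  2.93052328e+01,  6.99737236e+00,
        6.85914667e-03, -1.48736490e-04]), 'eef_pos': array([0.17783318, 0.65060432, 0.18865894]), 'ee_rot': array([-3.14146083e+00, -1.57337763e-03, -1.83765594e+00]), 'force': array([ 0.09611518, -0.11426076,  0.15287411]), 'moment': array([-0.0176436 ,  0.04538578, -0.043471  ]), 'width': 0.08753201207085651}
scene {'fov_y': 50.75378088285343, 'cx': 314.90709571707083, 'cy': 194.46050495243205, 'distortion': array([-0.09720632,  0.        ,  0.        ,  0.        ,  0.        ]), 'world_to_cam': array([[ 0.06031561,  0.99816508,  0.00533938, -0.05764126],
       [-0.86115601,  0.04933025,  0.50594155,  0.45827649],
       [ 0.5047498 , -0.03511421,  0.86255124, -1.34473614],
       [ 0.        ,  0.        ,  0.        ,  1.        ]])}
top {'fov_y': 53.2
[... 250 characters left out ...]
841205,  0.09568839, -0.56115531],
       [-0.09585871, -0.00469125,  0.9953839 , -1.19916671],
       [ 0.        ,  0.        ,  0.        ,  1.        ]])}
wrist {'fov_y': 62.682612220214665, 'cx': 318.88158868519355, 'cy': 199.1181179778843, 'distortion': array([-0.05981804,  0.        ,  0.        ,  0.        ,  0.        ]), 'tool_from_camera': array([[ 9.99999871e-01,  4.53971497e-04, -2.25748458e-04,
        -7.80049374e-04],
       [ 3.65772152e-04, -9.54310258e-01, -2.98817331e-01,
        -8.04316616e-02],
       [-3.51088620e-04,  2.98817210e-01, -9.54310302e-01,
        -1.95184349e-01],
       [ 0.00000000e+00,  0.00000000e+00,  0.00000000e+00,
         1.00000000e+00]])}
0.15
```

View pics/scene0.png

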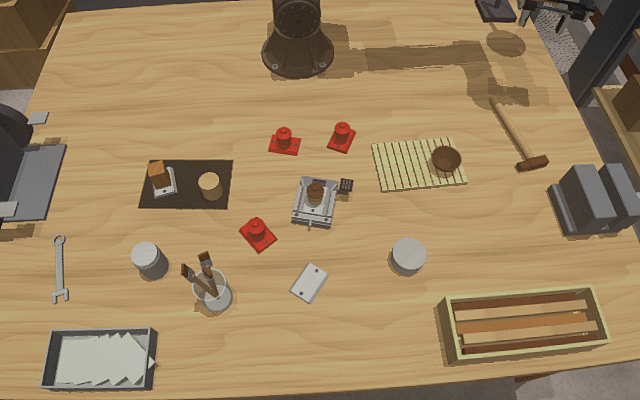

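View pics/top0.png

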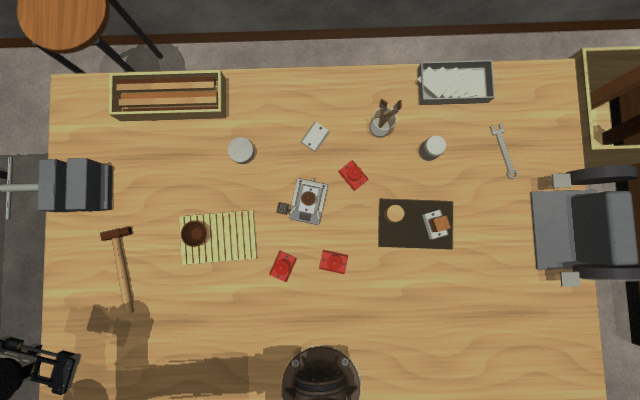

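View pics/wrist0.png

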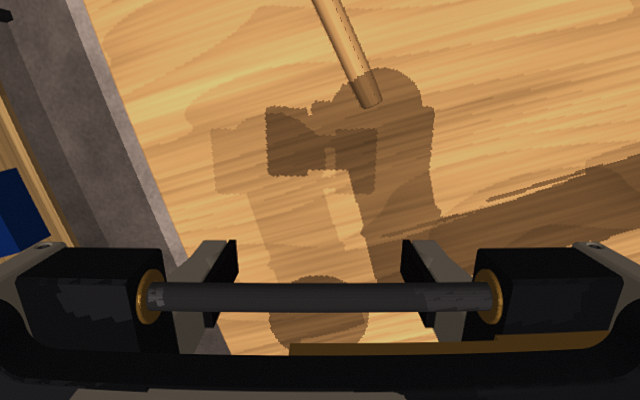

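The top view shows the stand with its brown pot at (308,200), the catch pad at (284,208) and the board at (218,237). The mat is at (416,223), with the square blank at (437,224) and the round blank at (396,213).

Things that could be taken for the finished carrier are the red ones at (283,266), (334,262) and (353,175), and the empty plate at (315,136). The brown pot inside the grey stand is the one that fits the description.

```bash
cat > h.py <<'E'
import numpy as np, cv2
def K(c,H=400):
    f=H/2/np.tan(np.radians(c["fov_y"]/2)); return np.array([[f,0,c["cx"]],[0,f,c["cy"]],[0,0,1]])
def w2c(c,st=None):
    if "world_to_cam" in c: return c["world_to_cam"]
    from scipy.spatial.transform import Rotation as R
    T=np.eye(4);T[:3,:3]=R.from_euler("xyz",st["ee_rot"]).as_matrix();T[:3,3]=st["eef_pos"]
    return np.linalg.inv(T@c["tool_from_camera"])
def rays(c,uv,st=None):
    M=np.linalg.inv(w2c(c,st))
    n=cv2.undistortPoints(np.array(uv,float).reshape(-1,1,2),K(c),c["distortion"])[:,0]
    d=np.c_[n[:,0],-n[:,1],-np.ones(len(n))]
    return M[:3,3], d@M[:3,:3].T, d
def onplane(c,uv,z,st=None):
    o,d,_=rays(c,uv,st); return o+d*((z-o[2])/d[:,2])[:,None]
def cloud(c,depth,st=None):
    v,u=np.mgrid[0:400,0:640]; o,d,_=rays(c,np.c_[u.ravel(),v.ravel()],st)
    P=o+d*depth.reshape(-1,1); P[depth.ravel()<=0]=np.nan
    return P.reshape(400,640,3)
def proj(c,P,st=None):
    P=np.atleast_2d(P);M=w2c(c,st);q=P@M[:3,:3].T+M[:3,3]; n=np.c_[q[:,0]/-q[:,2],-q[:,1]/-q[:,2],np.ones(len(q))]
    return cv2.projectPoints(n,np.zeros(3),np.zeros(3),K(c),c["distortion"])[0][:,0]
E
python3 - <<'E'
from station import viewer
from h import *
for n,px in (("top",dict(pot=(308,198),home=(308,200),pad=(284,208),board=(230,237),boardL=(190,255),bench=(300,300),mat=(410,240),block=(441,222),bowl=(195,233),round=(396,213))),("scene",dict(pot=(315,184),pad=(345,186),board=(400,165),mat=(200,170),block=(157,168),round=(209,180)))):
    d=np.load(f"pics/{n}0d.npy");P=cloud(viewer.calibration(n),d)
    for k,(u,v) in px.items(): print(n,k,P[v,u].round(4))
for n,boxes in (("top",[(270,165,80,70),(375,190,85,65)]),("scene",[(280,160,85,75),(135,145,105,70)])):
    im=cv2.imread(f"pics/{n}0.png")
    for i,(x,y,w,h) in enumerate(boxes): cv2.imwrite(f"pics/c_{n}{i}.png",cv2.resize(im[y:y+h,x:x+w],(w*5,h*5),interpolation=cv2.INTER_CUBIC))
a=[cv2.resize(cv2.imread(f"pics/c_{n}{i}.png"),(400,290)) for n in("top","scene") for i in(0,1)]
cv2.imwrite("pics/crops.png",np.vstack([np.hstack(a[:2]),np.hstack(a[2:])]))
E
```

```text
top pot [0.5608 0.0207 0.0892]
top home [0.5559 0.021  0.0788]
top pad [0.5364 0.0943 0.0525]
top board [0.4545 0.2669 0.0086]
top boardL [0.4027 0.3906 0.009 ]
top bench [ 0.2555  0.0554 -0.0042]
top mat [ 4.297e-01 -2.908e-01  1.000e-04]
top block [ 0.4806 -0.3673  0.0729]
top bowl [0.4696 0.3711 0.0227]
top round [ 0.5115 -0.2397  0.0587]
scene pot [0.549  0.0244 0.0755]
scene pad [0.5441 0.0982 0.0516]
scene board [0.4629 0.2552 0.0112]
scene mat [ 0.4445 -0.2735  0.0052]
scene block [ 0.4779 -0.363   0.0725]
scene round [ 0.5116 -0.2339  0.058 ]
```

View pics/crops.png

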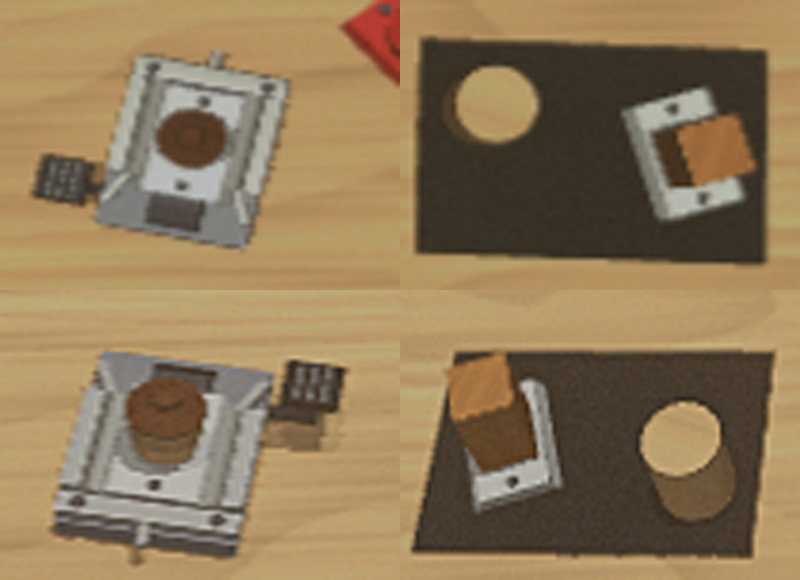

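The crop confirms the choice: the brown lidded pot sits in the grey stand, with its mouth towards the robot and the black pad on the left. I'm writing a move helper, then going above the stand for close wrist views.

```bash
cat >> h.py <<'E'
from scipy.spatial.transform import Rotation as R
def rows(st,pos,yaw=None,n=8,show=True):
    """rows in tool axes from measured pose to pos/yaw, n equal steps"""
    R0=R.from_euler("xyz",st["ee_rot"]); p0=np.array(st["eef_pos"])
    y0=st["ee_rot"][2]
    if yaw is None: yaw=y0
    dy=(yaw-y0+np.pi)%(2*np.pi)-np.pi
    dp=(np.array(pos)-p0)/n
    out=[]
    for i in range(n):
        Ri=R.from_euler("xyz",[np.pi,0,y0+dy*i/n])
        out.append((Ri.inv().apply(dp).round(4).tolist(), round(float(-np.degrees(dy)/n),3)))
    if show:
        print("tilt err deg (roll,pitch)",np.degrees([st["ee_rot"][0]%(2*np.pi)-np.pi,st["ee_rot"][1]]).round(2),"dyaw",np.degrees(dy).round(2),"dist",np.linalg.norm(dp*n).round(4))
        for r in out: print(r)
    return out
E
python3 - <<'E'
from station import arm
from h import *
s=arm.get_state()
rows(s,[0.50,0.03,0.25],-3.38,16)
E
```

```text
tilt err deg (roll,pitch) [ 0.01 -0.08] dyaw -88.37 dist 0.702
([0.0321, -0.0297, -0.0038], 5.523)
([0.0291, -0.0326, -0.0038], 5.523)
([0.0258, -0.0353, -0.0038], 5.523)
([0.0223, -0.0376, -0.0038], 5.523)
([0.0186, -0.0396, -0.0038], 5.523)
([0.0147, -0.0412, -0.0038], 5.523)
([0.0107, -0.0424, -0.0038], 5.523)
([0.0066, -0.0432, -0.0038], 5.523)
([0.0024, -0.0436, -0.0038], 5.523)
([-0.0019, -0.0437, -0.0038], 5.523)
([-0.006, -0.0433, -0.0038], 5.523)
([-0.0102, -0.0425, -0.0038], 5.523)
([-0.0142, -0.0413, -0.0038], 5.523)
([-0.0181, -0.0398, -0.0038], 5.523)
([-0.0219, -0.0378, -0.0038], 5.523)
([-0.0254, -0.0356, -0.0038], 5.523)
```

Emit:
step_arm([
  [[0.032,-0.03,-0.004],[0,0,5.5],1],
  [[0.029,-0.033,-0.004],[0,0,5.5],1],
  [[0.026,-0.035,-0.004],[0,0,5.5],1],
  [[0.022,-0.038,-0.004],[0,0,5.5],1],
  [[0.019,-0.04,-0.004],[0,0,5.5],1],
  [[0.015,-0.041,-0.004],[0,0,5.5],1],
  [[0.011,-0.042,-0.004],[0,0,5.5],1],
  [[0.007,-0.043,-0.004],[0,0,5.5],1],
])

```text
t: 0.95
eef_pos: [0.3397, 0.3385, 0.2217]
ee_rot: [3.141, 0.0, -2.609]
force: [1.4, 0.2, -0.3]
width: 0.0877
```

Emit:
step_arm([
  [[0.002,-0.044,-0.004],[0,0,5.5],-1],
  [[-0.002,-0.044,-0.004],[0,0,5.5],-1],
  [[-0.006,-0.043,-0.004],[0,0,5.5],-1],
  [[-0.01,-0.043,-0.004],[0,0,5.5],-1],
  [[-0.014,-0.041,-0.004],[0,0,5.5],-1],
  [[-0.018,-0.04,-0.004],[0,0,5.5],-1],
  [[-0.022,-0.038,-0.004],[0,0,5.5],-1],
  [[-0.025,-0.036,-0.004],[0,0,5.5],-1],
])

```text
t: 1.75
eef_pos: [0.5021, 0.0278, 0.2538]
ee_rot: [3.141, 0.0, 2.906]
force: [0.3, 0.3, 0.6]
width: 0.029
```

```bash
python3 - <<'E'
from station import arm, viewer
from h import *
import pickle
s=arm.get_state(); print(s['t'],s['eef_pos'],s['ee_rot'],s['width'],s['qd'].round(3))
p,d=viewer.grab_frame("wrist"); cv2.imwrite("pics/w1.png",p[:,:,::-1]); pickle.dump((s,p,d),open("w1.pkl","wb"))
E
```

```text
1.75 [0.50207144 0.0277625  0.25379472] [3.14128931e+00 1.81409984e-04 2.90585456e+00] 0.02902741307096425 [-0.956  0.276  0.371  0.002 -0.095 -0.   ]
```

View pics/w1.png

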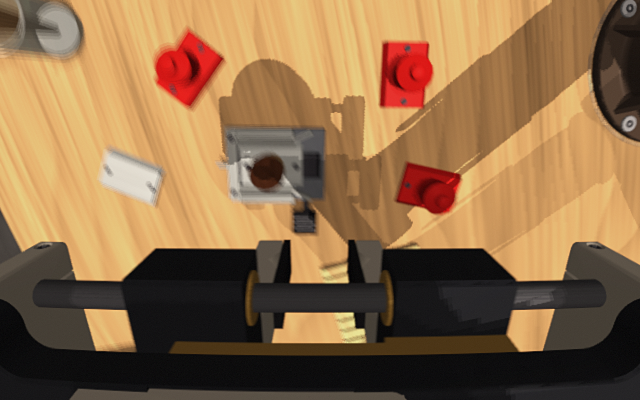

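It moved while the picture was taken, so the image is slightly blurred. It shows the stand at (270,165), the pad at (305,220) and three red look-alikes around it. I'll go closer and let it settle.

Emit:
step_arm([
  [[-0.008,0.01,0.014],[0,0,0],-1],
  [[-0.008,0.01,0.014],[0,0,0],-1],
  [[-0.008,0.01,0.014],[0,0,0],-1],
  [[-0.008,0.01,0.014],[0,0,0],-1],
  [[-0.008,0.01,0.014],[0,0,0],-1],
  [[0,0,0.01],[0,0,0],-1],
  [[0,0,0],[0,0,0],-1],
  [[0,0,0],[0,0,0],-1],
])

```text
t: 2.6
eef_pos: [0.5519, 0.0691, 0.1735]
ee_rot: [-3.141, -0.0, 2.91]
force: [-0.5, -0.8, 0.6]
width: 0.0002
```

```bash
python3 - <<'E'
from station import arm, viewer
from h import *
import pickle
s=arm.get_state(); print(s['t'],s['eef_pos'],s['ee_rot'],s['width'],s['force'],s['qd'].round(3))
p,d=viewer.grab_frame("wrist"); cv2.imwrite("pics/w2.png",p[:,:,::-1]); pickle.dump((s,p,d),open("w2.pkl","wb"))
E
```

```text
2.6 [0.55188262 0.06905345 0.17349524] [-3.14103367e+00 -3.38735564e-04  2.91028377e+00] 0.00017103660407052684 [-0.46328672 -0.75500492  0.64358982] [-0.005 -0.02   0.012  0.004 -0.002 -0.   ]
```

View pics/w2.png

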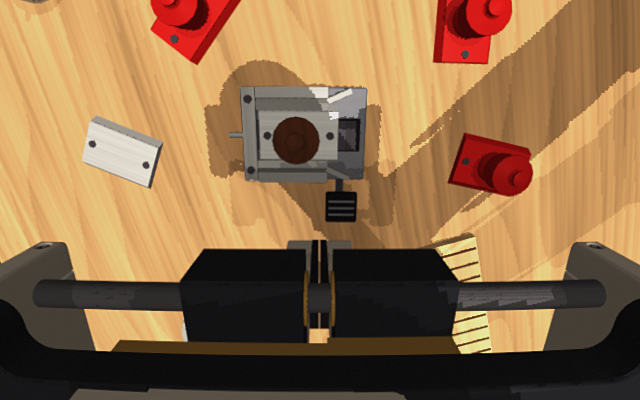

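```bash
python3 - <<'E'
from station import viewer
from h import *
import pickle
s,p,d=pickle.load(open("w2.pkl","rb")); c=viewer.calibration("wrist"); P=cloud(c,d,s)
im=p[:,:,::-1]
cv2.imwrite("pics/w2c.png",cv2.resize(im[75:235,220:380],(800,800),interpolation=cv2.INTER_CUBIC)[:600])
for n,(u,v) in dict(pad=(341,205),finial=(295,140),mouthfloor=(358,105),floor=(358,165),railtop=(300,104),railb=(300,172),stopwall=(246,130),bench=(420,240),platein=(268,136),tooth=(350,135)).items(): print(n,P[v,u].round(4))
# pad mask by depth height
Z=P[:,:,2]
m=((Z>0.045)&(Z<0.06)).astype(np.uint8); m[:,:310]=0;m[:,375:]=0;m[:185]=0;m[235:]=0
cnt=max(cv2.findContours(m,0,1)[0],key=cv2.contourArea); r=cv2.minAreaRect(cnt); print(r)
q=cv2.boxPoints(r); W=onplane(c,q,0.052,s); print(W.round(4),W.mean(0)); 
print("pad depth mean",np.nanmean(P[m>0],0), np.median(Z[m>0]))
E
```

```text
pad [0.5349 0.0982 0.0529]
finial [0.5604 0.0204 0.0891]
mouthfloor [0.4953 0.0077 0.0196]
floor [0.5077 0.0692 0.0198]
railtop [ 0.5522 -0.0069  0.0351]
railb [0.5691 0.0597 0.0329]
stopwall [0.6121 0.005  0.0309]
bench [ 0.4498  0.1834 -0.0006]
platein [0.592  0.0162 0.0305]
tooth [0.5099 0.0353 0.0239]
((340.5, 207.0), (30.0, 31.0), 90.0)
[[0.5477 0.0814 0.052 ]
 [0.5174 0.0886 0.052 ]
 [0.5237 0.1202 0.052 ]
 [0.5549 0.1128 0.052 ]] [0.53593942 0.10076096 0.052     ]
pad depth mean [0.53605285 0.09994128 0.05204768] 0.052119282434769904
```

View pics/w2c.png

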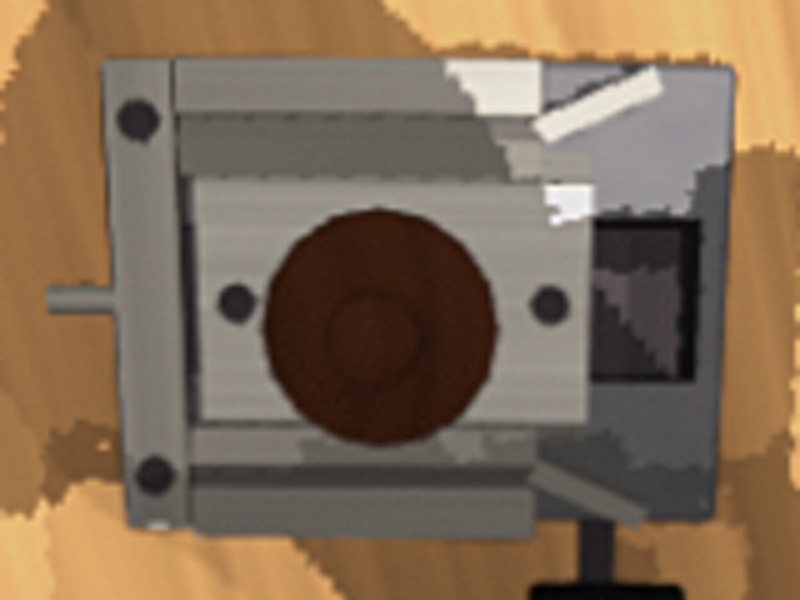

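```bash
python3 - <<'E'
from station import viewer
from h import *
import pickle
s,p,d=pickle.load(open("w2.pkl","rb")); c=viewer.calibration("wrist")
cr=lambda L:[(x/5+220-.4,y/5+75-.4) for x,y in L]
b=onplane(c,cr([(237,303),(549,305)]),.030,s); v=b[0]-b[1]; yw=np.arctan2(v[1],v[0]); print("bolts",b.round(4),"len",np.linalg.norm(v),"yaw",yw,"mid",b.mean(0))
q=onplane(c,cr([(197,181),(592,182),(588,424),(203,424)]),.030,s); print("plate corners",q.round(4),q.mean(0), [np.linalg.norm(q[i]-q[(i+1)%4]).round(4) for i in range(4)])
for i,j in((1,0),(2,3)): print(np.arctan2(*(q[i]-q[j])[1::-1])+0, np.arctan2((q[j]-q[i])[1],(q[j]-q[i])[0]))
m=onplane(c,cr([(733,65),(713,518)]),.020,s); v=m[1]-m[0]; print("mouth",m.round(4),np.linalg.norm(v),"yaw",np.arctan2(v[1],v[0])-np.pi/2, "mid",m.mean(0))
u=np.array([np.cos(yw),np.sin(yw),0]);n=np.array([-np.sin(yw),np.cos(yw),0])
home=b.mean(0); print("pad pred from plate",home-.044*u+.070*n, "home from mouth",m.mean(0)+.07*u)
lid=onplane(c,cr([(380,327)]),.075,s); print("lid",lid)
fin=onplane(c,cr([(372,338)]),.090,s); print("fin",fin)
E
```

```text
bolts [[0.5929 0.0152 0.03  ]
 [0.5309 0.0303 0.03  ]] len 0.0637732562626578 yaw -0.2395624297417485 mid [0.56187842 0.02274071 0.03      ]
plate corners [[ 0.5941 -0.0101  0.03  ]
 [ 0.5171  0.0084  0.03  ]
 [ 0.5284  0.0562  0.03  ]
 [ 0.6066  0.0376  0.03  ]] [0.56155487 0.02302269 0.03      ] [np.float64(0.0792), np.float64(0.0491), np.float64(0.0803), np.float64(0.0493)]
2.9054484052954628 -0.23614424829433056
2.9089043949608233 -0.2326882586289698
mouth [[ 0.4838 -0.0072  0.02  ]
 [ 0.5061  0.0846  0.02  ]] 0.09445921129557687 yaw -0.23852211417912184 mid [0.49497192 0.0386929  0.02      ]
pad pred from plate [0.5357444  0.10118186 0.03      ] home from mouth [0.56297285 0.02208347 0.02      ]
lid [[0.56126253 0.02196987 0.075     ]]
fin [[0.56159042 0.02187398 0.09      ]]
```

```bash
python3 - <<'E'
from station import arm
from h import *
rows(arm.get_state(),[0.536,0.101,0.058],-0.238+np.pi,6)
E
```

```text
tilt err deg (roll,pitch) [-0.01  0.03] dyaw -0.37 dist 0.1215
([0.0038, 0.0046, 0.0193], 0.062)
([0.0039, 0.0046, 0.0193], 0.062)
([0.0039, 0.0046, 0.0193], 0.062)
([0.0039, 0.0046, 0.0193], 0.062)
([0.0039, 0.0045, 0.0193], 0.062)
([0.0039, 0.0045, 0.0193], 0.062)
```

Emit:
step_arm([
  [[0.0058,0.0069,0.015],[0,0,0.4],-1],
  [[0.0058,0.0069,0.025],[0,0,0],-1],
  [[0.0058,0.0069,0.025],[0,0,0],-1],
  [[0.0058,0.0069,0.025],[0,0,0],-1],
  [[0,0,0.015],[0,0,0],-1],
  [[0,0,0.01],[0,0,0],-1],
  [[0,0,0],[0,0,0],-1],
  [[0,0,0],[0,0,0],-1],
])

```text
t: 3.45
eef_pos: [0.5367, 0.1013, 0.0595]
ee_rot: [3.141, 0.001, 2.903]
force: [-0.3, -0.9, -0.7]
width: 0.0005
```

Emit:
step_arm([
  [[0,0,0.005],[0,0,0],-1],
  [[0,0,0.005],[0,0,0],-1],
  [[0,0,0.003],[0,0,0],-1],
  [[0,0,0.002],[0,0,0],-1],
  [[0,0,0.001],[0,0,0],-1],
  [[0,0,0.001],[0,0,0],-1],
  [[0,0,0],[0,0,0],-1],
  [[0,0,0],[0,0,0],-1],
])

```text
t: 4.25
eef_pos: [0.5361, 0.1013, 0.0416]
ee_rot: [3.142, 0.0, 2.903]
force: [-1.2, -0.4, 0.4]
width: 0.0002
```

```bash
python3 - <<'E'
from station import arm, viewer
from h import *
import pickle
s=arm.get_state(); print(s['t'],s['eef_pos'],s['force'])
p,d=viewer.grab_frame("wrist"); cv2.imwrite("pics/w3.png",p[:,:,::-1]); pickle.dump((s,p,d),open("w3.pkl","wb"))
p,d=viewer.grab_frame("scene"); cv2.imwrite("pics/s3.png",cv2.resize(p[150:250,250:400,::-1],(750,500)))
E
```

```text
4.25 [0.53607282 0.10131979 0.04162445] [-1.1805494  -0.36217436  0.40123944]
```

View pics/w3.png

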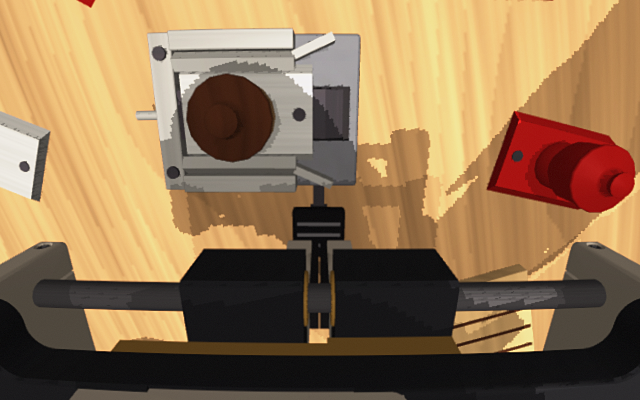

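View pics/s3.png

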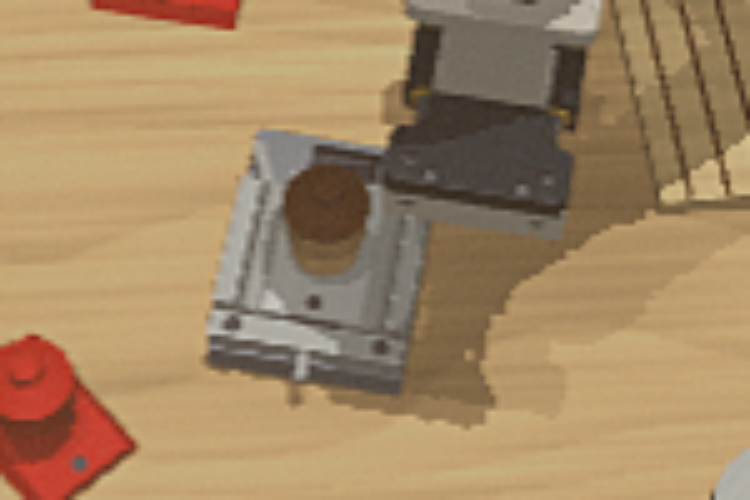

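```bash
python3 - <<'E'
from station import viewer
from h import *
import pickle
s,p,d=pickle.load(open("w3.pkl","rb")); c=viewer.calibration("wrist"); P=cloud(c,d,s)
cv2.imwrite("pics/w3c.png",cv2.resize(p[20:280,130:380,::-1],(750,780),interpolation=cv2.INTER_CUBIC)[:600])
cv2.imwrite("pics/w3d.png",cv2.resize(p[180:280,260:380,::-1],(720,600),interpolation=cv2.INTER_CUBIC))
yw=-.238;u=np.array([np.cos(yw),np.sin(yw)]);n=np.array([-u[1],u[0]]);h=np.array([.562,.0225])
for v in range(200,262,4):
    q=P[v,312]; print(v,q.round(4),"stand",((q[:2]-h)@u).round(4),((q[:2]-h)@n).round(4))
b=onplane(c,[(299,114.5),(312,72),(312,152)],.030,s); print([((q[:2]-h)@u).round(4) for q in b])
E
```

```text
200 [5.391e-01 9.460e-02 5.000e-04] stand -0.0393 0.0647
204 [0.5387 0.0943 0.0114] stand -0.0395 0.0643
208 [nan nan nan] stand nan nan
212 [0.5359 0.0862 0.0526] stand -0.0404 0.0557
216 [0.5365 0.0887 0.0524] stand -0.0404 0.0583
220 [0.5372 0.0915 0.0516] stand -0.0403 0.0612
224 [0.5376 0.0931 0.054 ] stand -0.0404 0.0628
228 [0.5384 0.0962 0.0524] stand -0.0403 0.0661
232 [0.5389 0.0985 0.0532] stand -0.0403 0.0684
236 [0.5397 0.1013 0.0524] stand -0.0403 0.0714
240 [0.537  0.0926 0.0782] stand -0.0409 0.0623
244 [0.5368 0.0924 0.0838] stand -0.041 0.062
248 [0.5365 0.0918 0.0897] stand -0.0411 0.0614
252 [0.5366 0.0922 0.0932] stand -0.0412 0.0618
256 [0.5364 0.0921 0.0978] stand -0.0413 0.0616
260 [0.5364 0.0923 0.1013] stand -0.0413 0.0618
[np.float64(-0.0324), np.float64(-0.0405), np.float64(-0.0402)]
```

View pics/w3c.png

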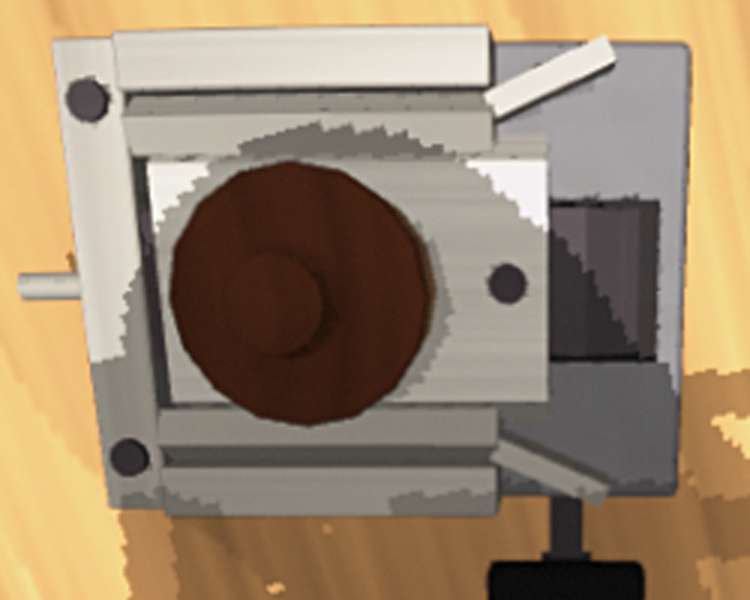

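View pics/w3d.png

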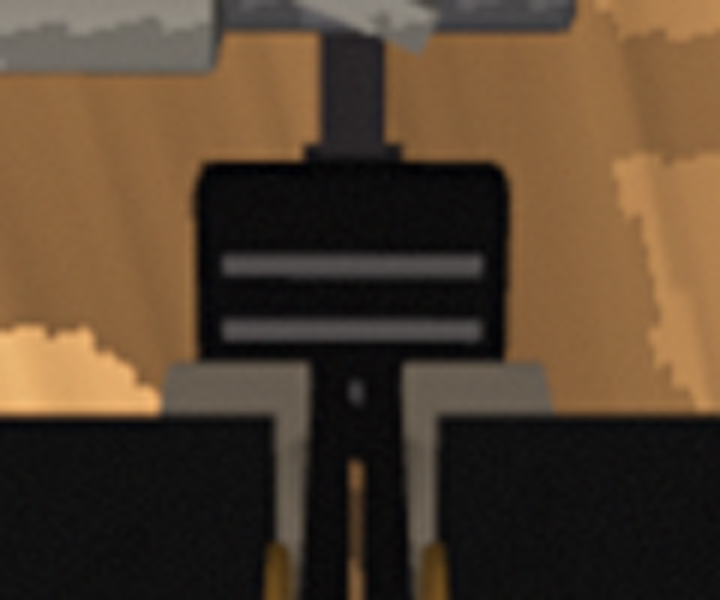

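```bash
python3 - <<'E'
from station import viewer
from h import *
import pickle
s,p,d=pickle.load(open("w3.pkl","rb")); c=viewer.calibration("wrist"); P=cloud(c,d,s)
T=np.linalg.inv(w2c(c,s))
Rt=R.from_euler("xyz",s["ee_rot"]).as_matrix()
for v in range(228,300,6):
    print(v,[ ((P[v,u]-s["eef_pos"])@Rt).round(3).tolist() for u in (300,312,319,326)])
print("TCP px",proj(c,[s["eef_pos"]],s))
c=viewer.calibration("scene"); print(proj(c,[s["eef_pos"]]))
E
```

```text
228 [[-0.011, -0.004, -0.01], [-0.003, -0.004, -0.011], [0.001, -0.004, -0.011], [0.005, -0.004, -0.011]]
234 [[-0.011, -0.001, -0.011], [-0.003, -0.0, -0.01], [0.001, -0.001, -0.012], [0.005, -0.001, -0.011]]
240 [[-0.011, 0.004, -0.011], [-0.003, -0.008, -0.037], [0.001, 0.003, -0.011], [0.005, 0.004, -0.01]]
246 [[-0.009, -0.01, -0.048], [-0.003, -0.008, -0.044], [0.001, 0.008, -0.011], [0.004, -0.009, -0.046]]
252 [[-0.005, -0.037, -0.109], [-0.003, -0.009, -0.052], [0.001, 0.012, -0.011], [0.004, -0.009, -0.051]]
258 [[-0.005, -0.038, -0.114], [-0.003, -0.008, -0.057], [0.001, 0.043, 0.042], [0.004, -0.009, -0.058]]
264 [[-0.004, -0.038, -0.118], [-0.002, -0.009, -0.063], [0.001, 0.048, 0.041], [0.004, -0.009, -0.064]]
270 [[-0.004, -0.038, -0.12], [-0.002, -0.009, -0.07], [0.001, 0.054, 0.041], [0.004, -0.01, -0.071]]
276 [[-0.004, -0.039, -0.124], [-0.002, -0.009, -0.074], [0.001, 0.06, 0.042], [0.004, -0.009, -0.075]]
282 [[-0.004, -0.037, -0.124], [-0.002, -0.009, -0.079], [0.001, 0.065, 0.042], [0.004, -0.009, -0.08]]
288 [[-0.004, -0.036, -0.126], [-0.001, -0.031, -0.118], [0.001, -0.031, -0.118], [0.003, -0.031, -0.118]]
294 [[-0.004, -0.035, -0.127], [-0.001, -0.03, -0.119], [0.001, -0.03, -0.12], [0.003, -0.031, -0.121]]
TCP px [[317.78341993 227.94802589]]
[[345.66785292 185.28190445]]
```

The fingers have not reached the pad. It is still up at z = 0.052, there is no contact force, and the wrist depth puts the real fingertips about 36 mm behind the reported TCP. I'll lower carefully and check that.

Emit:
step_arm([
  [[0,0,0.005],[0,0,0],-1],
  [[0,0,0.005],[0,0,0],-1],
  [[0,0,0.005],[0,0,0],-1],
  [[0,0,0.005],[0,0,0],-1],
  [[0,0,0.002],[0,0,0],-1],
  [[0,0,0.002],[0,0,0],-1],
  [[0,0,0.002],[0,0,0],-1],
  [[0,0,0.002],[0,0,0],-1],
])

```text
t: 5.15
eef_pos: [0.5361, 0.1013, 0.0136]
ee_rot: [3.141, 0.0, 2.903]
force: [-0.6, -1.1, 1.7]
width: 0.0003
```

```bash
python3 - <<'E'
from station import arm, viewer
from h import *
import pickle
s=arm.get_state(); print(s['t'],s['eef_pos'],s['force'])
p,d=viewer.grab_frame("wrist"); cv2.imwrite("pics/w4.png",p[:,:,::-1]); pickle.dump((s,p,d),open("w4.pkl","wb"))
c=viewer.calibration("wrist"); P=cloud(c,d,s)
for v in range(200,262,4): print(v,P[v,300].round(4),P[v,312].round(4))
E
```

```text
5.15 [0.53609877 0.10132364 0.01357572] [-0.61280116 -1.05502083  1.67551159]
200 [ 5.442e-01  8.450e-02 -1.000e-04] [0.5352 0.0825 0.0126]
204 [ 0.545   0.0874 -0.0007] [0.5359 0.0852 0.0123]
208 [5.456e-01 8.980e-02 2.000e-04] [0.5367 0.0882 0.011 ]
212 [ 0.5465  0.093  -0.0009] [0.5372 0.0904 0.0123]
216 [5.471e-01 9.530e-02 3.000e-04] [0.5378 0.0927 0.0131]
220 [ 0.548   0.0986 -0.001 ] [0.5382 0.0947 0.0148]
224 [0.5413 0.0834 0.0474] [0.5352 0.0852 0.0467]
228 [0.5413 0.0842 0.0511] [0.5354 0.0863 0.0494]
232 [0.5422 0.0872 0.0491] [0.5359 0.0882 0.0503]
236 [0.5424 0.0886 0.051 ] [0.5363 0.0901 0.0509]
240 [0.5431 0.0909 0.0507] [0.5369 0.0922 0.0512]
244 [0.5422 0.0894 0.0593] [0.5368 0.0923 0.0558]
248 [0.5417 0.0888 0.0652] [0.5366 0.092  0.0613]
252 [0.5318 0.0637 0.123 ] [0.5365 0.0921 0.0655]
256 [0.5315 0.0632 0.1265] [0.5365 0.0922 0.0694]
260 [0.5312 0.0629 0.1297] [0.5364 0.0922 0.0735]
```

View pics/w4.png

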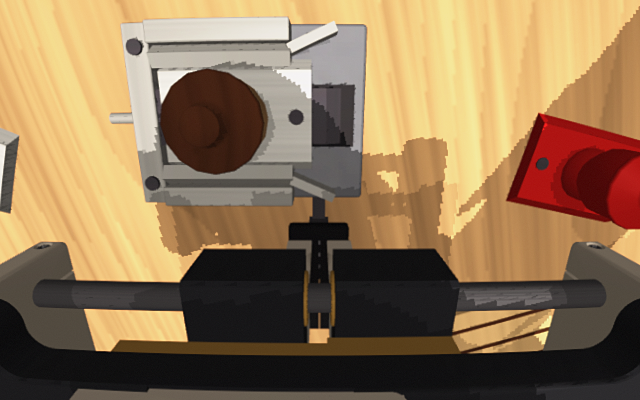

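Contact now, 1.7 N upward, with the pad at about 0.051 m. The true tips are therefore about 37 mm behind the reported TCP, and I'll use that from here on. Next I'll press the remaining 6.5 mm or so.

Emit:
step_arm([
  [[0,0,0.003],[0,0,0],-1],
  [[0,0,0.002],[0,0,0],-1],
  [[0,0,0.0015],[0,0,0],-1],
  [[0,0,0.0005],[0,0,0],-1],
  [[0,0,0],[0,0,0],-1],
  [[0,0,0],[0,0,0],-1],
  [[0,0,0],[0,0,0],-1],
  [[0,0,0],[0,0,0],-1],
])

```text
t: 6.0
eef_pos: [0.5364, 0.1016, 0.0076]
ee_rot: [3.141, 0.001, 2.903]
force: [-2.8, 1.2, 11.9]
width: 0.0004
```

```bash
python3 - <<'E'
from station import arm, viewer
from h import *
import pickle
s=arm.get_state(); print(s['t'],s['eef_pos'],s['force'])
p,d=viewer.grab_frame("wrist"); cv2.imwrite("pics/w5.png",p[:,:,::-1]); pickle.dump((s,p,d),open("w5.pkl","wb"))
c=viewer.calibration("wrist"); P=cloud(c,d,s)
for v in range(228,262,4): print(v,P[v,300].round(4),P[v,312].round(4))
E
```

```text
6.0 [0.53640622 0.10157911 0.007645  ] [-2.81295877  1.16712164 11.94523987]
228 [0.5415 0.0844 0.0452] [0.5355 0.086  0.0449]
232 [0.5424 0.0873 0.0436] [0.5361 0.0882 0.0448]
236 [0.5427 0.0889 0.045 ] [0.5365 0.0901 0.0456]
240 [0.5432 0.0908 0.0457] [0.5371 0.0924 0.0453]
244 [0.5424 0.0895 0.0535] [0.5369 0.0919 0.0515]
248 [0.5423 0.09   0.0571] [0.5369 0.0924 0.055 ]
252 [0.532  0.0637 0.1176] [0.5369 0.0928 0.0587]
256 [0.5319 0.064  0.1194] [0.5367 0.0922 0.064 ]
260 [0.5315 0.0633 0.1233] [0.5365 0.092  0.0685]
```

View pics/w5.png

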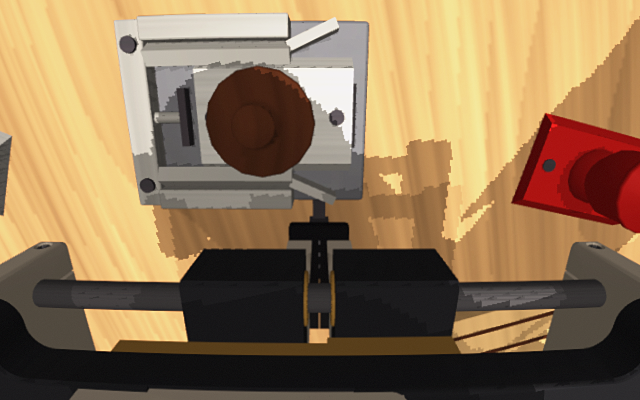

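The plate has popped out over the tooth, and the pad is fully down at 0.045 m. Now I'll rise, open the gripper and measure the new position.

Emit:
step_arm([
  [[0,0,-0.01],[0,0,0],-1],
  [[0,0,-0.02],[0,0,0],-1],
  [[0,0,-0.035],[0,0,0],0.5],
  [[0,0,-0.035],[0,0,0],1],
  [[0,0,-0.035],[0,0,0],1],
  [[0,0,-0.02],[0,0,0],1],
  [[0,0,0],[0,0,0],1],
  [[0,0,0],[0,0,0],1],
])

```text
t: 6.85
eef_pos: [0.5359, 0.1013, 0.1619]
ee_rot: [3.141, 0.0, 2.902]
force: [-0.4, 0.8, -0.4]
width: 0.0428
```

```bash
python3 - <<'E'
from station import arm, viewer
from h import *
import pickle
s=arm.get_state(); print(s['t'],s['eef_pos'],s['force'],s['width'])
p,d=viewer.grab_frame("wrist"); cv2.imwrite("pics/w6.png",p[:,:,::-1]); pickle.dump((s,p,d),open("w6.pkl","wb"))
cv2.imwrite("pics/w6c.png",cv2.resize(p[40:200,200:400,::-1],(800,640),interpolation=cv2.INTER_CUBIC)[:600])
E
```

```text
6.85 [0.53588262 0.10134137 0.16190698] [-0.43060871  0.8413299  -0.4292259 ] 0.0428339723111817
```

View pics/w6.png

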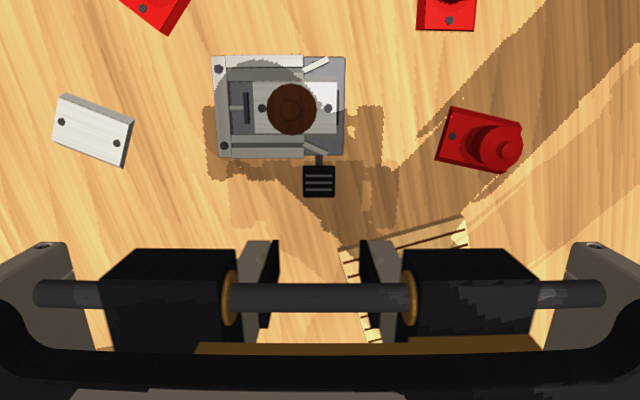

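View pics/w6c.png

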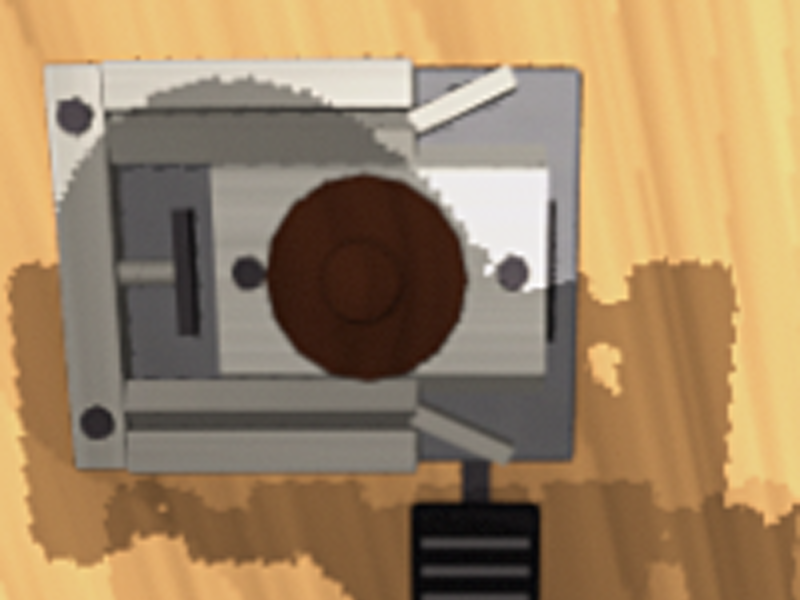

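```bash
python3 - <<'E'
from station import viewer,arm
from h import *
import pickle
s,p,d=pickle.load(open("w6.pkl","rb")); c=viewer.calibration("wrist");P=cloud(c,d,s)
cr=lambda L:[(x/4+200-.4,y/4+40-.4) for x,y in L]
yw=-.238;u=np.array([np.cos(yw),np.sin(yw)]);n=np.array([-u[1],u[0]]);h=np.array([.562,.0225])
st=lambda q:(((q[:2]-h)@u).round(4),((q[:2]-h)@n).round(4))
for nm,L,z in(("bolts",[(249,274),(513,273)],.030),("corners",[(211,166),(549,167),(546,375),(217,377)],.030),("lid",[(367,278)],.073),("fin",[(363,281)],.09),("mouth",[(582,70),(573,460)],.02)):
    q=onplane(c,cr(L),z,s); print(nm,[st(x) for x in q],"mean",st(q.mean(0)),q.mean(0).round(4))
    if nm=="bolts": v=q[0]-q[1]; print("yaw",np.arctan2(v[1],v[0]))
for u_,v_ in((266,100),(325,100),(328,120),(290,108)): print(P[v_,u_].round(4))
rows(arm.get_state(),[*(onplane(c,cr([(249,274),(513,273)]),.03,s).mean(0)[:2]),.10],-0.238+np.pi,5)
E
```

```text
bolts [(np.float64(0.0103), np.float64(0.0003)), (np.float64(-0.0534), np.float64(0.0003))] mean (np.float64(-0.0215), np.float64(0.0003)) [0.5411 0.0278 0.03  ]
yaw -0.23820828794368812
corners [(np.float64(0.0182), np.float64(-0.0247)), (np.float64(-0.0618), np.float64(-0.0241)), (np.float64(-0.0617), np.float64(0.0246)), (np.float64(0.0195), np.float64(0.0249))] mean (np.float64(-0.0214), np.float64(0.0002)) [0.5412 0.0277 0.03  ]
lid [(np.float64(-0.0217), np.float64(-0.0001))] mean (np.float64(-0.0217), np.float64(-0.0001)) [0.5409 0.0275 0.073 ]
fin [(np.float64(-0.0223), np.float64(-0.0002))] mean (np.float64(-0.0223), np.float64(-0.0002)) [0.5403 0.0276 0.09  ]
mouth [(np.float64(-0.0699), np.float64(-0.0468)), (np.float64(-0.0694), np.float64(0.0474))] mean (np.float64(-0.0697), np.float64(0.0003)) [0.4944 0.0392 0.02  ]
[0.5661 0.014  0.0301]
[0.5111 0.0276 0.0299]
[0.5127 0.0465 0.0314]
[0.5403 0.0262 0.0892]
tilt err deg (roll,pitch) [ 0.01 -0.05] dyaw 0.06 dist 0.0956
([-0.0046, -0.014, 0.0122], -0.013)
([-0.0046, -0.014, 0.0122], -0.013)
([-0.0046, -0.014, 0.0122], -0.013)
([-0.0046, -0.014, 0.0122], -0.013)
([-0.0046, -0.014, 0.0122], -0.013)
```

Emit:
step_arm([
  [[-0.006,-0.018,0.0],[0,0,0],1],
  [[-0.006,-0.018,0.01],[0,0,0],1],
  [[-0.006,-0.018,0.02],[0,0,0],1],
  [[-0.005,-0.016,0.02],[0,0,0],1],
  [[0,0,0.012],[0,0,0],1],
  [[0,0,0],[0,0,0],1],
  [[0,0,0],[0,0,0],1],
  [[0,0,0],[0,0,0],1],
])

```text
t: 7.7
eef_pos: [0.5424, 0.0285, 0.1003]
ee_rot: [3.141, 0.001, 2.904]
force: [-0.3, -0.0, -0.5]
width: 0.0875
```

```bash
python3 - <<'E'
from station import arm, viewer
from h import *
import pickle
s=arm.get_state(); print(s['t'],s['eef_pos'],s['ee_rot'],s['force'],s['width'])
p,d=viewer.grab_frame("wrist"); cv2.imwrite("pics/w7.png",p[:,:,::-1]); pickle.dump((s,p,d),open("w7.pkl","wb"))
rows(s,[.5411,.0277,.002],-0.238+np.pi,5)
E
```

```text
7.7 [0.54239346 0.02853014 0.10027724] [3.14113184e+00 9.79310989e-04 2.90353789e+00] [-0.29842769 -0.04922392 -0.54656631] 0.08751173315196228
tilt err deg (roll,pitch) [-0.03  0.06] dyaw 0.0 dist 0.0983
([0.0002, -0.0002, 0.0197], -0.001)
([0.0002, -0.0002, 0.0197], -0.001)
([0.0002, -0.0002, 0.0197], -0.001)
([0.0002, -0.0002, 0.0197], -0.001)
([0.0002, -0.0002, 0.0197], -0.001)
```

View pics/w7.png

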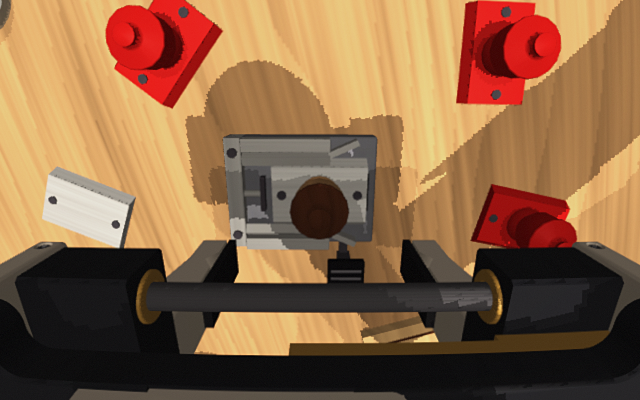

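Emit:
step_arm([
  [[0.001,-0.001,0.02],[0,0,0],1],
  [[0,0,0.025],[0,0,0],1],
  [[0,0,0.025],[0,0,0],1],
  [[0,0,0.015],[0,0,0],1],
  [[0,0,0.01],[0,0,0],1],
  [[0,0,0.003],[0,0,0],1],
  [[0,0,0],[0,0,0],1],
  [[0,0,0],[0,0,0],1],
])

```text
t: 8.55
eef_pos: [0.5413, 0.0274, 0.0025]
ee_rot: [3.141, 0.001, 2.903]
force: [-0.6, -0.2, -0.8]
width: 0.0879
```

```bash
python3 - <<'E'
from station import arm, viewer
from h import *
import pickle
s=arm.get_state(); print(s['t'],s['eef_pos'],s['ee_rot'],s['force'],s['width'])
p,d=viewer.grab_frame("scene"); cv2.imwrite("pics/s8.png",cv2.resize(p[130:250,240:420,::-1],(800,533),interpolation=cv2.INTER_CUBIC))
p,d=viewer.grab_frame("wrist"); cv2.imwrite("pics/w8.png",p[:,:,::-1]); pickle.dump((s,p,d),open("w8.pkl","wb"))
E
```

```text
8.55 [0.54130515 0.02740082 0.00246713] [3.14084419e+00 1.27641441e-03 2.90305067e+00] [-0.64106079 -0.1583781  -0.80608358] 0.08790943071714916
```

View pics/w8.png

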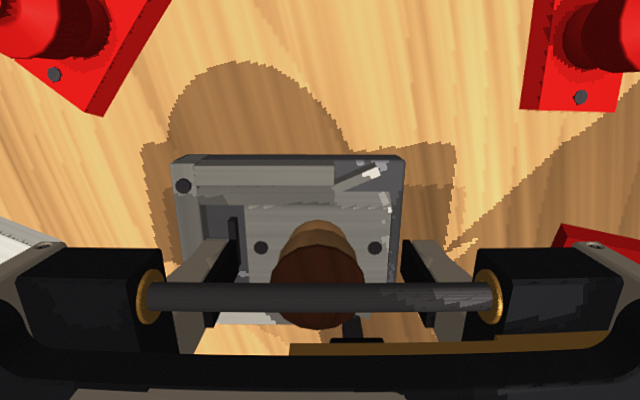

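View pics/s8.png

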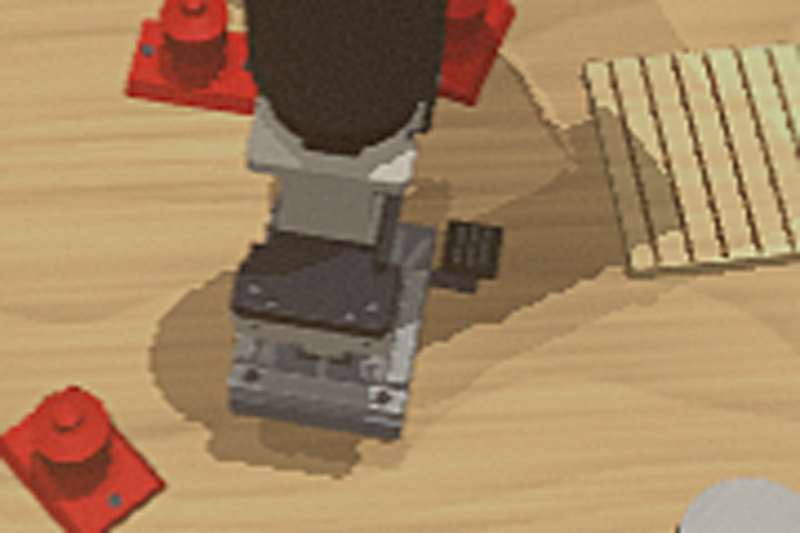

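Emit:
step_arm([
  [[0,0,0],[0,0,0],-1],
  [[0,0,0],[0,0,0],-1],
  [[0,0,0],[0,0,0],-1],
  [[0,0,0],[0,0,0],-1],
  [[0,0,0],[0,0,0],-1],
  [[0,0,0],[0,0,0],-1],
  [[0,0,0],[0,0,0],-1],
  [[0,0,0],[0,0,0],-1],
], grip_force=25)

```text
t: 9.45
eef_pos: [0.5406, 0.0271, 0.0015]
ee_rot: [-3.142, -0.0, 2.903]
force: [-0.2, 0.1, -1.2]
width: 0.0403
```

Width 40.3 mm, which is the pot's straight wall. Now sliding it out 56 mm along the rails.

Emit:
step_arm([
  [[0.005,0,-0.0005],[0,0,0],-1],
  [[0.008,0,0],[0,0,0],-1],
  [[0.009,0,0],[0,0,0],-1],
  [[0.01,0,0],[0,0,0],-1],
  [[0.01,0,0],[0,0,0],-1],
  [[0.01,0,0],[0,0,0],-1],
  [[0.006,0,0],[0,0,0],-1],
  [[0,0,0],[0,0,0],-1],
])

```text
t: 10.25
eef_pos: [0.4833, 0.0409, 0.0022]
ee_rot: [-3.142, -0.0, 2.903]
force: [0.5, 0.2, 0.0]
width: 0.0401
```

```bash
python3 - <<'E'
from station import arm, viewer
from h import *
import pickle
s=arm.get_state(); print(s['t'],s['eef_pos'],s['ee_rot'],s['force'],s['width'])
yw=-.238;u=np.array([np.cos(yw),np.sin(yw)]);n=np.array([-u[1],u[0]]);h=np.array([.562,.0225])
q=s['eef_pos'];print((q[:2]-h)@u,(q[:2]-h)@n)
p,d=viewer.grab_frame("wrist"); cv2.imwrite("pics/w9.png",p[:,:,::-1]); pickle.dump((s,p,d),open("w9.pkl","wb"))
E
```

```text
10.25 [0.48327594 0.04094405 0.00219755] [-3.14154607e+00 -2.26956949e-04  2.90333616e+00] [0.54629834 0.19544775 0.00415054] 0.04013364787872996
-0.08085329774853724 -0.000635798707764053
```

View pics/w9.png

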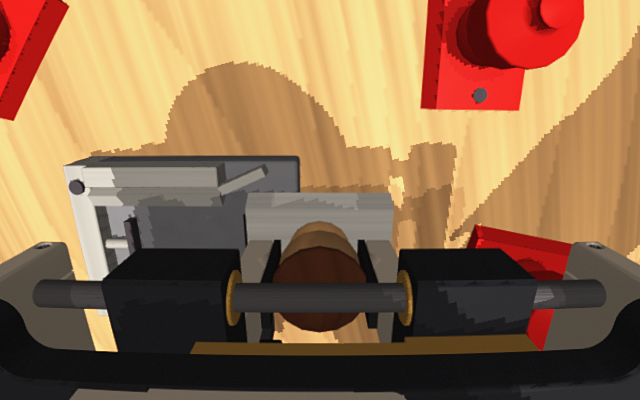

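The plate is out of the rails at stand x of about -81 mm. I'll lift it, then measure the board from the first two camera views.

Emit:
step_arm([
  [[0,0,-0.005],[0,0,0],-1],
  [[0,0,-0.01],[0,0,0],-1],
  [[0,0,-0.02],[0,0,0],-1],
  [[0,0,-0.03],[0,0,0],-1],
  [[0,0,-0.03],[0,0,0],-1],
  [[0,0,-0.02],[0,0,0],-1],
  [[0,0,-0.005],[0,0,0],-1],
  [[0,0,0],[0,0,0],-1],
])

```text
t: 11.1
eef_pos: [0.4847, 0.041, 0.1229]
ee_rot: [3.14, 0.001, 2.902]
force: [-0.7, -0.1, -1.9]
width: 0.0401
```

```bash
python3 - <<'E'
from station import arm, viewer
from h import *
s=arm.get_state(); print(s['t'],s['eef_pos'],s['force'],s['width'])
res={}
for n,box in(("top",(165,200,105,75)),("scene",(360,125,115,75))):
    im=cv2.imread(f"pics/{n}0.png"); c=viewer.calibration(n)
    x,y,w,h=box; hs=cv2.cvtColor(im,cv2.COLOR_BGR2HSV)[y:y+h,x:x+w].astype(int)
    print(n,hs[40,20],hs[37,60],hs[5,5])
    m=((hs[...,0]>24)&(hs[...,0]<40)&(hs[...,1]>40)&(hs[...,2]>120)).astype(np.uint8)
    m=cv2.morphologyEx(m,3,np.ones((7,7)))
    cnt=max(cv2.findContours(m,0,1)[0],key=cv2.contourArea); hull=cv2.convexHull(cnt)
    ap=cv2.approxPolyDP(hull,5,True)[:,0]+[x,y]
    print(ap.tolist())
    W=onplane(c,ap,.012); print(W.round(4).tolist(),W.mean(0).round(4),[np.linalg.norm(W[i]-W[(i+1)%len(W)]).round(3) for i in range(len(W))])
    v=im[y:y+h,x:x+w].copy(); cv2.polylines(v,[(ap-[x,y]).reshape(-1,1,2)],True,(0,0,255),1); cv2.imwrite(f"pics/b_{n}.png",cv2.resize(v,None,fx=5,fy=5))
a=[cv2.resize(cv2.imread(f"pics/b_{n}.png"),(400,280)) for n in("top","scene")]
cv2.imwrite("pics/b.png",np.hstack(a))
E
```

```text
11.1 [0.48467254 0.04095145 0.1228955 ] [-0.7284302  -0.06102159 -1.91083628] 0.040147005917102414
top [ 11 170  42] [ 30  82 175] [ 19 112 182]
[[252, 210], [255, 257], [182, 264], [180, 217]]
[[0.5361, 0.1971, 0.012], [0.3912, 0.1897, 0.012], [0.3761, 0.4141, 0.012], [0.5207, 0.421, 0.012]] [0.456  0.3055 0.012 ] [np.float64(0.145), np.float64(0.225), np.float64(0.145), np.float64(0.224)]
scene [ 27  74 193] [ 27  74 197] [ 19 110 187]
[[452, 138], [467, 181], [382, 189], [372, 144]]
[[0.3809, 0.4162, 0.012], [0.5227, 0.4236, 0.012], [0.5343, 0.1967, 0.012], [0.3906, 0.1898, 0.012]] [0.4571 0.3065 0.012 ] [np.float64(0.142), np.float64(0.227), np.float64(0.144), np.float64(0.227)]
```

View pics/b.png

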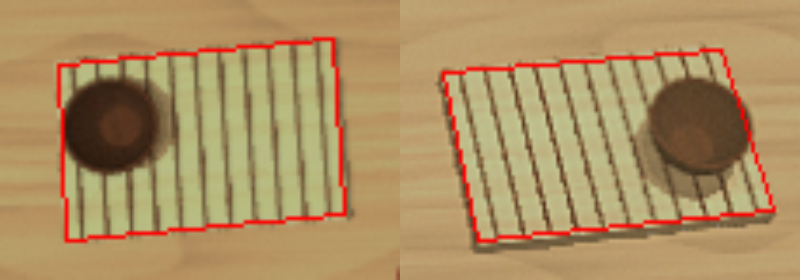

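The board reads the same in both views: centre about (0.456, 0.306), yaw about 0.06, so the free half is centred at about (0.459, 0.251).

```bash
python3 - <<'E'
from station import arm
from h import *
rows(arm.get_state(),[.4593,.2511,.08],.06+np.pi,6)
E
```

```text
tilt err deg (roll,pitch) [-0.08  0.08] dyaw 17.15 dist 0.216
([0.0124, 0.033, 0.0071], -2.858)
([0.0107, 0.0336, 0.0071], -2.858)
([0.0091, 0.0341, 0.0071], -2.858)
([0.0073, 0.0345, 0.0071], -2.858)
([0.0056, 0.0348, 0.0071], -2.858)
([0.0039, 0.0351, 0.0071], -2.858)
```

Emit:
step_arm([
  [[0.012,0.033,0],[0,0,-2.9],-1],
  [[0.011,0.034,0],[0,0,-2.9],-1],
  [[0.009,0.034,0],[0,0,-2.9],-1],
  [[0.007,0.034,0.01],[0,0,-2.9],-1],
  [[0.006,0.035,0.016],[0,0,-2.8],-1],
  [[0.004,0.035,0.017],[0,0,-2.8],-1],
  [[0,0,0],[0,0,0],-1],
  [[0,0,0],[0,0,0],-1],
])

```text
t: 11.9
eef_pos: [0.4574, 0.2503, 0.0771]
ee_rot: [-3.139, -0.003, -3.079]
force: [0.5, -0.1, -2.1]
width: 0.0404
```

```bash
python3 - <<'E'
from station import arm, viewer
from h import *
import pickle
s=arm.get_state(); print(s['t'],s['eef_pos'],s['ee_rot'],s['force'],s['width'])
p,d=viewer.grab_frame("wrist"); cv2.imwrite("pics/w10.png",p[:,:,::-1]); pickle.dump((s,p,d),open("w10.pkl","wb"))
P=cloud(viewer.calibration("wrist"),d,s)
for u,v in((250,180),(320,140),(260,160),(400,150),(400,80),(120,100)): print((u,v),np.nanmedian(P[v-3:v+4,u-3:u+4].reshape(-1,3),0).round(4))
rows(s,[.4593,.2511,.01],.06+np.pi,4)
E
```

```text
11.9 [0.4573617  0.25033963 0.0771318 ] [-3.13880488e+00 -2.93343708e-03 -3.07922740e+00] [ 0.5027439  -0.05983529 -2.08403009] 0.040428758488243004
(250, 180) [0.5138 0.2384 0.0121]
(320, 140) [0.4588 0.2026 0.012 ]
(260, 160) [0.5058 0.2213 0.0121]
(400, 150) [0.3944 0.2063 0.0122]
(400, 80) [3.985e-01 1.528e-01 1.000e-04]
(120, 100) [0.6234 0.1805 0.    ]
tilt err deg (roll,pitch) [ 0.16 -0.17] dyaw -0.14 dist 0.0672
([-0.0005, 0.0002, 0.0168], 0.034)
([-0.0005, 0.0002, 0.0168], 0.034)
([-0.0005, 0.0002, 0.0168], 0.034)
([-0.0005, 0.0002, 0.0168], 0.034)
```

View pics/w10.png

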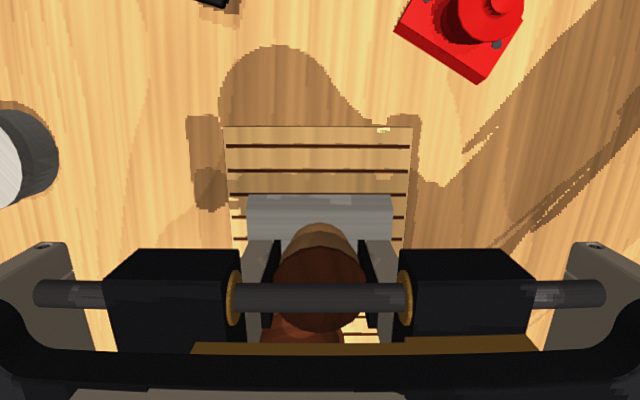

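Emit:
step_arm([
  [[-0.001,0.001,0.02],[0,0,0],-1],
  [[0,0,0.02],[0,0,0],-1],
  [[0,0,0.02],[0,0,0],-1],
  [[0,0,0.012],[0,0,0],-1],
  [[0,0,0.006],[0,0,0],-1],
  [[0,0,0.002],[0,0,0],-1],
  [[0,0,0],[0,0,0],-1],
  [[0,0,0],[0,0,0],-1],
])

```text
t: 12.75
eef_pos: [0.4599, 0.2522, -0.0002]
ee_rot: [3.141, 0.001, -3.08]
force: [-0.2, 0.0, -1.6]
width: 0.0401
```

Emit:
step_arm([
  [[0,0,0.003],[0,0,0],-1],
  [[0,0,0.001],[0,0,0],-1],
  [[0,0,0.001],[0,0,0],-1],
  [[0,0,0.0005],[0,0,0],-1],
  [[0,0,0.0005],[0,0,0],-1],
  [[0,0,0.0005],[0,0,0],-1],
  [[0,0,0],[0,0,0],-1],
  [[0,0,0],[0,0,0],-1],
])

```text
t: 13.55
eef_pos: [0.4599, 0.2524, -0.0066]
ee_rot: [3.141, 0.001, -3.08]
force: [-2.7, 1.4, 7.5]
width: 0.0402
```

Down on the board, with 7.5 N up. I'll ease off slightly, then open and rise.

Emit:
step_arm([
  [[0,0,-0.0007],[0,0,0],-1],
  [[0,0,0],[0,0,0],0.1],
  [[0,0,0],[0,0,0],0.3],
  [[0,0,0],[0,0,0],0.6],
  [[0,0,0],[0,0,0],1],
  [[0,0,0],[0,0,0],1],
  [[0,0,0],[0,0,0],1],
  [[0,0,0],[0,0,0],1],
])

```text
t: 14.35
eef_pos: [0.4594, 0.2517, -0.0068]
ee_rot: [-3.142, -0.0, -3.08]
force: [0.8, -0.5, -0.3]
width: 0.0866
```

Emit:
step_arm([
  [[0,0,-0.01],[0,0,0],1],
  [[0,0,-0.03],[0,0,0],1],
  [[0,0,-0.04],[0,0,0],1],
  [[0,0,-0.04],[0,0,0],1],
  [[0,0,-0.04],[0,0,0],1],
  [[0,0,-0.02],[0,0,0],1],
  [[0,0,0],[0,0,0],1],
  [[0,0,0],[0,0,0],1],
])

```text
t: 15.15
eef_pos: [0.4593, 0.2518, 0.1741]
ee_rot: [3.14, 0.001, -3.08]
force: [-0.5, -0.5, -0.9]
width: 0.0875
```

```bash
python3 - <<'E'
from station import arm, viewer
from h import *
import pickle
s=arm.get_state(); print(s['t'],s['eef_pos'],s['ee_rot'],s['force'],s['width'])
p,d=viewer.grab_frame("wrist"); cv2.imwrite("pics/w11.png",p[:,:,::-1]); pickle.dump((s,p,d),open("w11.pkl","wb"))
p,d=viewer.grab_frame("top"); cv2.imwrite("pics/t11.png",p[:,:,::-1])
E
```

```text
15.15 [0.45933011 0.25181825 0.17405009] [ 3.14031270e+00  8.17600661e-04 -3.08038015e+00] [-0.4984886  -0.5216348  -0.90459317] 0.08753077671033586
```

View pics/w11.png

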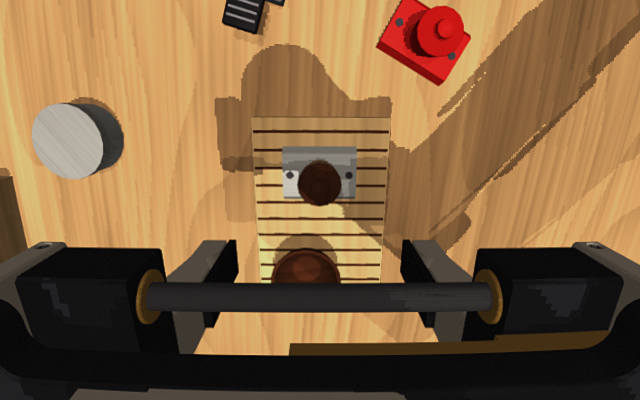

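View pics/t11.png

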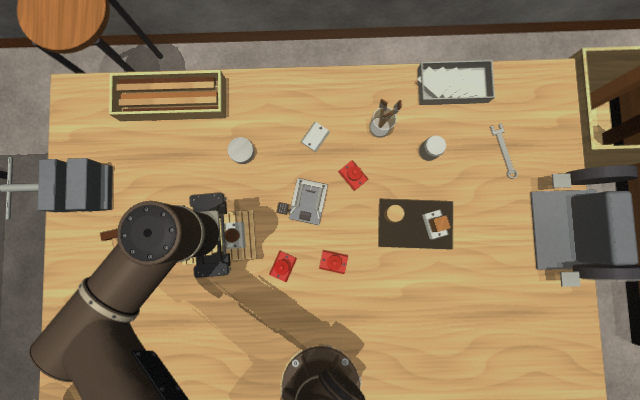

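The pot stands upright on the free half, and the bowl and everything else are undisturbed. Now to the blank.

```bash
python3 - <<'E'
from station import arm
from h import *
rows(arm.get_state(),[.48,-.31,.18],.29+np.pi,13)
E
```

```text
tilt err deg (roll,pitch) [ 0.04 -0.07] dyaw 13.11 dist 0.5617
([0.001, -0.0432, -0.0006], -1.009)
([0.0018, -0.0432, -0.0006], -1.009)
([0.0025, -0.0431, -0.0006], -1.009)
([0.0033, -0.0431, -0.0006], -1.009)
([0.0041, -0.043, -0.0006], -1.009)
([0.0048, -0.0429, -0.0006], -1.009)
([0.0056, -0.0428, -0.0006], -1.009)
([0.0063, -0.0427, -0.0006], -1.009)
([0.0071, -0.0426, -0.0006], -1.009)
([0.0078, -0.0425, -0.0006], -1.009)
([0.0086, -0.0423, -0.0006], -1.009)
([0.0093, -0.0422, -0.0006], -1.009)
([0.01, -0.042, -0.0006], -1.009)
```

Emit:
step_arm([
  [[0.001,-0.043,-0.001],[0,0,-1],1],
  [[0.002,-0.043,-0.001],[0,0,-1],1],
  [[0.0025,-0.043,-0.001],[0,0,-1],1],
  [[0.003,-0.043,-0.001],[0,0,-1],1],
  [[0.004,-0.043,-0.001],[0,0,-1],1],
  [[0.005,-0.043,-0.001],[0,0,-1],1],
  [[0.0055,-0.043,0],[0,0,-1],1],
  [[0.006,-0.043,0],[0,0,-1],1],
])

```text
t: 16.05
eef_pos: [0.4718, -0.0952, 0.1784]
ee_rot: [3.142, -0.002, -2.94]
force: [1.4, 0.2, 0.1]
width: 0.0878
```

Emit:
step_arm([
  [[0.007,-0.043,0],[0,0,-1],1],
  [[0.008,-0.0425,0],[0,0,-1],1],
  [[0.0085,-0.0425,0],[0,0,-1],1],
  [[0.009,-0.042,0],[0,0,-1],1],
  [[0.01,-0.042,0],[0,0,-1],1],
  [[0,0,0],[0,0,0],1],
  [[0,0,0],[0,0,0],1],
  [[0,0,0],[0,0,0],1],
])

```text
t: 16.85
eef_pos: [0.4804, -0.309, 0.1784]
ee_rot: [3.14, -0.001, -2.854]
force: [-0.0, -0.2, 0.4]
width: 0.0875
```

```bash
python3 - <<'E'
from station import arm, viewer
from h import *
import pickle
s=arm.get_state(); print(s['t'],s['eef_pos'],s['ee_rot'],s['force'],s['width'])
p,d=viewer.grab_frame("wrist"); cv2.imwrite("pics/w12.png",p[:,:,::-1]); pickle.dump((s,p,d),open("w12.pkl","wb"))
E
```

```text
16.85 [ 0.48038423 -0.30900437  0.17837247] [ 3.14048908e+00 -1.40568871e-03 -2.85352100e+00] [-0.01026144 -0.24674285  0.38475713] 0.08751238346319244
```

View pics/w12.png

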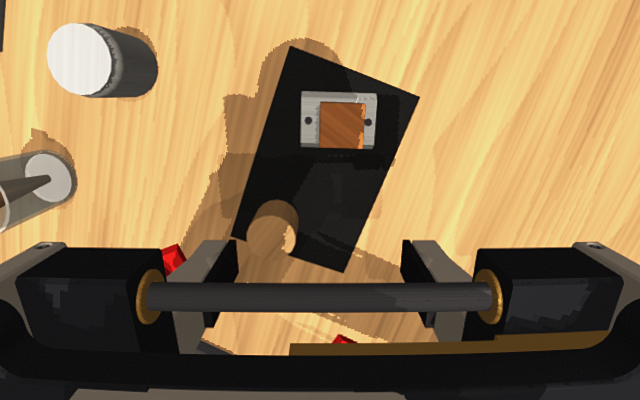

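```bash
python3 - <<'E'
from station import arm, viewer
from h import *
import pickle
s,p,d=pickle.load(open("w12.pkl","rb")); c=viewer.calibration("wrist");P=cloud(c,d,s)
cv2.imwrite("pics/w12c.png",cv2.resize(p[75:165,280:400,::-1],(720,540),interpolation=cv2.INTER_CUBIC))
for nm,(u,v) in dict(top=(342,125),plate=(310,105),mat=(330,180),mat2=(370,100),round=(268,215)).items(): print(nm,P[v,u].round(4))
E
```

```text
top [ 0.476  -0.3686  0.0747]
plate [ 0.5093 -0.3753  0.0139]
mat [ 0.4641 -0.3011  0.005 ]
mat2 [ 0.4499 -0.3984  0.0132]
round [ 0.5198 -0.2599  0.0574]
```

View pics/w12c.png

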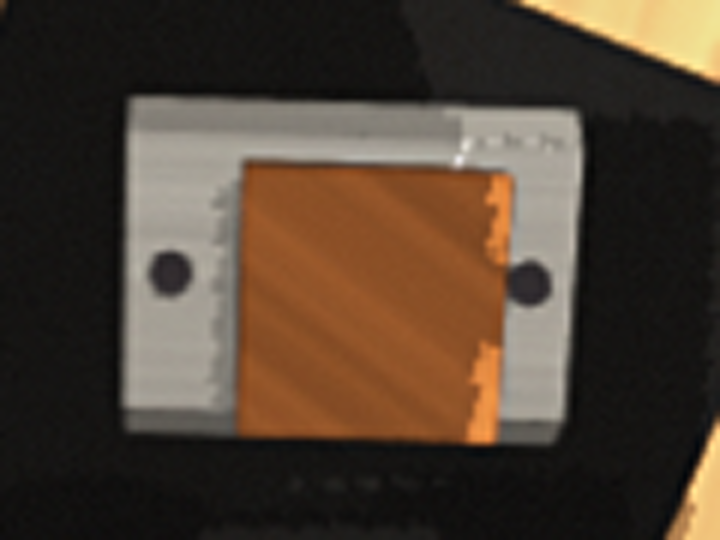

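```bash
python3 - <<'E'
from station import arm, viewer
from h import *
import pickle
s,p,d=pickle.load(open("w12.pkl","rb")); c=viewer.calibration("wrist")
cr=lambda L:[(x/6+280-.4,y/6+75-.4) for x,y in L]
b=onplane(c,cr([(171,273),(529,284)]),.014,s);v=b[0]-b[1];print("bolts",np.linalg.norm(v[:2]),"yaw",np.arctan2(v[1],v[0]),"mid",b.mean(0))
q=onplane(c,cr([(244,162),(513,172),(497,442),(238,437)]),.0742,s); print(q.mean(0),[np.linalg.norm(q[i]-q[(i+1)%4]).round(4) for i in range(4)])
for i,j in((1,0),(2,3)): w=q[j]-q[i]; print(np.arctan2(w[1],w[0]))
for i,j in((1,2),(0,3)): w=q[j]-q[i]; print(np.arctan2(w[1],w[0])-np.pi/2)
# second view: top camera
im=cv2.imread("pics/top0.png");ct=viewer.calibration("top"); cs=viewer.calibration("scene")
m=b.mean(0);f=lambda n,r:proj(n,[r]).round(1)
print("bolts proj top",proj(ct,b),"scene",proj(cs,b)); print("blocktop proj scene",proj(cs,q))
for n in("top","scene"):
    im=cv2.imread(f"pics/{n}0.png"); x=cv2.resize(im,None,fx=6,fy=6,interpolation=cv2.INTER_CUBIC)
    cc=viewer.calibration(n)
    for pt in proj(cc,np.vstack([b,q])): cv2.circle(x,tuple(((pt+.5)*6).astype(int)),4,(0,255,0),-1)
    ctr=((proj(cc,[m])[0])*6).astype(int); cv2.imwrite(f"pics/bl_{n}.png",x[ctr[1]-200:ctr[1]+200,ctr[0]-200:ctr[0]+200])
cv2.imwrite("pics/bl.png",np.hstack([cv2.imread(f"pics/bl_{n}.png") for n in("top","scene")]))
rows(arm.get_state(),[b.mean(0)[0],b.mean(0)[1],.08],np.arctan2(v[1],v[0])+np.pi,5)
E
```

```text
bolts 0.064035363115336 yaw 0.2590928348871895 mid [ 0.47591623 -0.36789845  0.014     ]
[ 0.476044   -0.36808995  0.0742    ] [np.float64(0.0395), np.float64(0.0398), np.float64(0.0394), np.float64(0.0404)]
0.25422704044621997
0.2693741628197762
0.26474937078147853
0.26627576494298566
bolts proj top [[432.11902619 214.30579579]
 [438.61125523 234.27513537]] scene [[163.9178418  190.10885226]
 [160.64311706 170.29559919]]
blocktop proj scene [[147.74891438 175.64494477]
 [146.02960326 162.99732848]
 [161.6917832  158.77002031]
 [163.94060624 171.20472838]]
tilt err deg (roll,pitch) [-0.04 -0.05] dyaw -1.71 dist 0.1152
([0.0043, -0.0111, 0.0198], 0.342)
([0.0042, -0.0111, 0.0198], 0.342)
([0.0042, -0.0111, 0.0198], 0.342)
([0.0041, -0.0112, 0.0198], 0.342)
([0.004, -0.0112, 0.0198], 0.342)
```

View pics/bl.png

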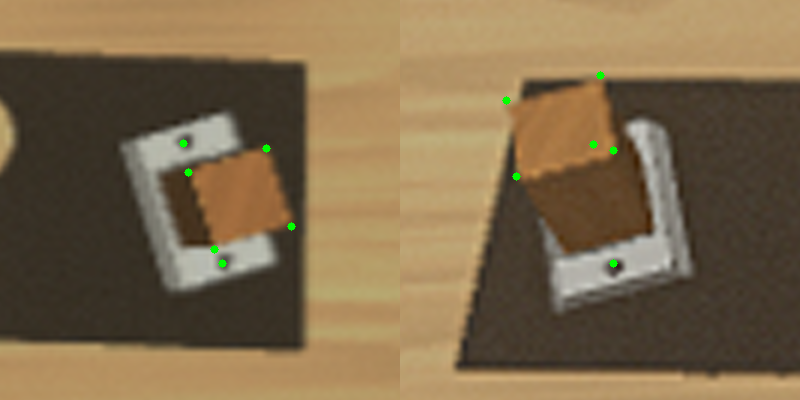

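Wrist, top and scene views agree to about 1 px. The blank is at (0.476, -0.368), yaw 0.262, with its top at 0.074 m.

Emit:
step_arm([
  [[0.0055,-0.014,0.01],[0,0,0.5],1],
  [[0.0055,-0.014,0.02],[0,0,0.5],1],
  [[0.005,-0.014,0.03],[0,0,0.5],1],
  [[0.005,-0.014,0.03],[0,0,0],1],
  [[0,0,0.01],[0,0,0],1],
  [[0,0,0],[0,0,0],1],
  [[0,0,0],[0,0,0],1],
  [[0,0,0],[0,0,0],1],
])

```text
t: 17.7
eef_pos: [0.4771, -0.3691, 0.0809]
ee_rot: [-3.14, 0.002, -2.879]
force: [0.2, 0.5, 0.3]
width: 0.0877
```

```bash
python3 - <<'E'
from station import arm, viewer
from h import *
import pickle
s=arm.get_state(); print(s['t'],s['eef_pos'],s['ee_rot'],s['force'],s['width'])
p,d=viewer.grab_frame("wrist"); cv2.imwrite("pics/w13.png",p[:,:,::-1]); pickle.dump((s,p,d),open("w13.pkl","wb"))
rows(s,[.476,-.368,-.0124],.262+np.pi,4)
E
```

```text
17.7 [ 0.47711006 -0.36910597  0.08089403] [-3.13988352e+00  1.96607055e-03 -2.87850467e+00] [0.15556248 0.5433611  0.33484987] 0.08766193550341299
tilt err deg (roll,pitch) [0.1  0.11] dyaw -0.06 dist 0.0933
([0.0002, 0.0003, 0.0233], 0.016)
([0.0002, 0.0003, 0.0233], 0.016)
([0.0002, 0.0003, 0.0233], 0.016)
([0.0002, 0.0003, 0.0233], 0.016)
```

View pics/w13.png

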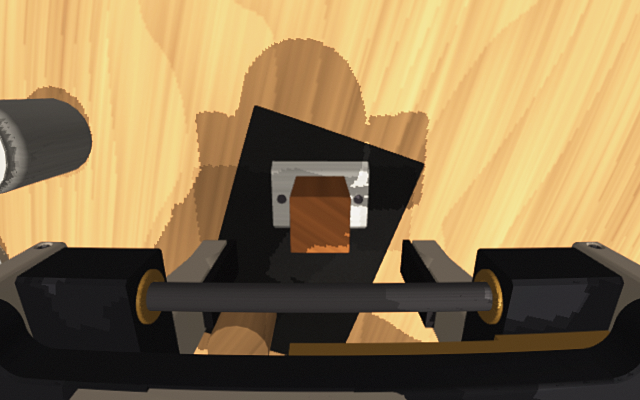

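Emit:
step_arm([
  [[0.001,0.001,0.02],[0,0,0],1],
  [[0,0,0.025],[0,0,0],1],
  [[0,0,0.025],[0,0,0],1],
  [[0,0,0.013],[0,0,0],1],
  [[0,0,0.007],[0,0,0],1],
  [[0,0,0.003],[0,0,0],1],
  [[0,0,0],[0,0,0],1],
  [[0,0,0],[0,0,0],1],
])

```text
t: 18.55
eef_pos: [0.4754, -0.3688, -0.0127]
ee_rot: [-3.141, 0.001, -2.879]
force: [-1.7, 0.5, 0.3]
width: 0.0876
```

Emit:
step_arm([
  [[0,0,0],[0,0,0],-1],
  [[0,0,0],[0,0,0],-1],
  [[0,0,0],[0,0,0],-1],
  [[0,0,0],[0,0,0],-1],
  [[0,0,0],[0,0,0],-1],
  [[0,0,0],[0,0,0],-1],
  [[0,0,0],[0,0,0],-1],
  [[0,0,0],[0,0,0],-1],
], grip_force=35)

```text
t: 19.35
eef_pos: [0.4748, -0.3685, -0.0137]
ee_rot: [-3.142, 0.0, -2.88]
force: [0.3, 0.1, 0.1]
width: 0.04
```

```bash
python3 - <<'E'
from station import arm, viewer
from h import *
import pickle
s=arm.get_state(); print(s['t'],s['eef_pos'],s['ee_rot'],s['force'],s['moment'],s['width'])
E
```

```text
19.35 [ 0.47482504 -0.36850227 -0.01374314] [-3.14150883e+00  1.04045029e-04 -2.87955283e+00] [0.32894076 0.05602709 0.09332588] [ 0.0699161  -0.11753105 -0.06138163] 0.040025643652610875
```

Gripped, width 40.0 mm. Lifting, then going over the stand's mouth.

Emit:
step_arm([
  [[0,0,-0.005],[0,0,0],-1],
  [[0,0,-0.015],[0,0,0],-1],
  [[0,0,-0.025],[0,0,0],-1],
  [[0,0,-0.03],[0,0,0],-1],
  [[0,0,-0.025],[0,0,0],-1],
  [[0,0,-0.015],[0,0,0],-1],
  [[0,0,0],[0,0,0],-1],
  [[0,0,0],[0,0,0],-1],
])

```text
t: 20.15
eef_pos: [0.4743, -0.3681, 0.1009]
ee_rot: [3.141, 0.0, -2.88]
force: [-0.6, -0.1, -1.7]
width: 0.0399
```

```bash
python3 - <<'E'
from station import arm, viewer
from h import *
import pickle
s=arm.get_state(); print(s['t'],s['eef_pos'],s['ee_rot'],s['force'],s['moment'],s['width'])
rows(s,[.4862,.0409,.10],-.238+np.pi,10)
E
```

```text
20.15 [ 0.47432217 -0.36812922  0.1008633 ] [ 3.14105424e+00  9.12424437e-05 -2.87992839e+00] [-0.59482902 -0.07709053 -1.68032936] [ 0.11759004  0.00480504 -0.02203801] 0.039863100698277136
tilt err deg (roll,pitch) [-0.03  0.01] dyaw -28.63 dist 0.4092
([-0.0117, 0.0392, 0.0001], 2.863)
([-0.0098, 0.0397, 0.0001], 2.863)
([-0.0078, 0.0402, 0.0001], 2.863)
([-0.0057, 0.0405, 0.0001], 2.863)
([-0.0037, 0.0408, 0.0001], 2.863)
([-0.0017, 0.0409, 0.0001], 2.863)
([0.0004, 0.0409, 0.0001], 2.863)
([0.0024, 0.0408, 0.0001], 2.863)
([0.0045, 0.0407, 0.0001], 2.863)
([0.0065, 0.0404, 0.0001], 2.863)
```

Emit:
step_arm([
  [[-0.012,0.039,0],[0,0,2.9],-1],
  [[-0.01,0.04,0],[0,0,2.9],-1],
  [[-0.008,0.04,0],[0,0,2.9],-1],
  [[-0.006,0.04,0],[0,0,2.9],-1],
  [[-0.004,0.041,0],[0,0,2.9],-1],
  [[-0.002,0.041,0],[0,0,2.9],-1],
  [[0,0.041,0],[0,0,2.8],-1],
  [[0.002,0.041,0],[0,0,2.8],-1],
])

```text
t: 20.95
eef_pos: [0.486, -0.0397, 0.0999]
ee_rot: [-3.141, -0.002, 3.0]
force: [1.2, -0.4, -2.6]
width: 0.0397
```

Emit:
step_arm([
  [[0.005,0.041,0],[0,0,2.8],-1],
  [[0.007,0.04,0],[0,0,2.8],-1],
  [[0,0,0],[0,0,0],-1],
  [[0,0,0],[0,0,0],-1],
  [[0,0,0],[0,0,0],-1],
  [[0,0,0],[0,0,0],-1],
  [[0,0,0],[0,0,0],-1],
  [[0,0,0],[0,0,0],-1],
])

```text
t: 21.75
eef_pos: [0.4886, 0.04, 0.1012]
ee_rot: [-3.142, -0.0, 2.903]
force: [0.6, 0.1, -1.8]
width: 0.0401
```

```bash
python3 - <<'E'
from station import arm, viewer
from h import *
import pickle
s=arm.get_state(); print(s['t'],s['eef_pos'],s['ee_rot'],s['force'],s['width'])
p,d=viewer.grab_frame("wrist"); cv2.imwrite("pics/w14.png",p[:,:,::-1]); pickle.dump((s,p,d),open("w14.pkl","wb"))
rows(s,[.4862,.0409,.0063],-.238+np.pi,5)
E
```

```text
21.75 [0.48856989 0.04000903 0.10122808] [-3.14153474e+00 -5.74929530e-05  2.90320937e+00] [ 0.58802023  0.09057856 -1.83187828] 0.040093693955102615
tilt err deg (roll,pitch) [ 0. -0.] dyaw 0.02 dist 0.095
([0.0005, 0.0001, 0.019], -0.004)
([0.0005, 0.0001, 0.019], -0.004)
([0.0005, 0.0001, 0.019], -0.004)
([0.0005, 0.0001, 0.019], -0.004)
([0.0005, 0.0001, 0.019], -0.004)
```

View pics/w14.png

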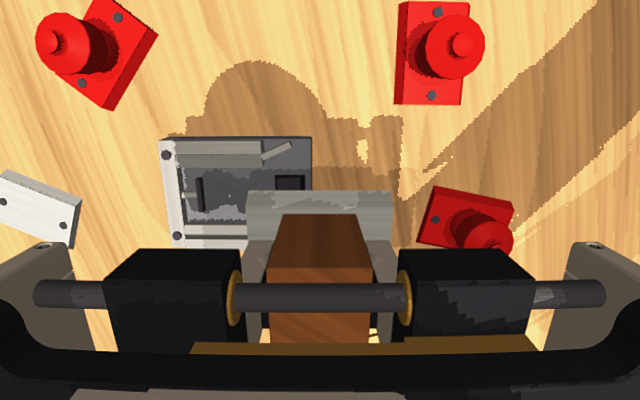

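```bash
python3 - <<'E'
from station import viewer
from h import *
import pickle
s,p,d=pickle.load(open("w14.pkl","rb")); c=viewer.calibration("wrist");P=cloud(c,d,s)
cv2.imwrite("pics/w14c.png",cv2.resize(p[175:260,230:410,::-1],(800,378),interpolation=cv2.INTER_CUBIC))
Rt=R.from_euler("xyz",s["ee_rot"]).as_matrix(); T=(P-s["eef_pos"])@Rt
for u in(252,270,300,340,370,388):
    print(u,[ T[v,u].round(4).tolist() for v in(192,198,204,210,216,225)])
for v in (196,212,225):
    row=T[v,235:405]; ok=(row[:,2]<0.0)&(row[:,2]>-.06); us=np.where(ok)[0]+235; print(v,us.min(),us.max(),T[v,us.min()].round(4),T[v,us.max()].round(4))
E
```

```text
252 [[-0.0367, -0.0295, -0.019], [-0.036, -0.0273, -0.0234], [-0.0357, -0.0246, -0.0256], [-0.0353, -0.0222, -0.0288], [-0.036, -0.018, -0.0266], [-0.0358, -0.0135, -0.0287]]
270 [[-0.0267, -0.0294, -0.0186], [-0.0262, -0.027, -0.0224], [-0.0257, -0.025, -0.027], [-0.0258, -0.0217, -0.0272], [-0.0258, -0.0185, -0.0279], [-0.0261, -0.0131, -0.0277]]
300 [[-0.0098, -0.0297, -0.02], [-0.0096, -0.0273, -0.0234], [-0.0095, -0.025, -0.0269], [-0.0095, -0.0218, -0.0274], [-0.0093, -0.0201, -0.0322], [-0.0085, -0.0204, -0.0459]]
340 [[0.0125, -0.0295, -0.0193], [0.0122, -0.0275, -0.0241], [nan, nan, nan], [0.0122, -0.0214, -0.0265], [0.0118, -0.0204, -0.0331], [0.0111, -0.0202, -0.0454]]
370 [[0.0293, -0.0295, -0.019], [0.0288, -0.0272, -0.0233], [0.0282, -0.0252, -0.0275], [0.0283, -0.022, -0.0282], [0.0283, -0.0189, -0.0292], [0.0289, -0.0128, -0.027]]
388 [[0.0393, -0.0296, -0.0194], [0.0387, -0.0272, -0.0232], [0.0384, -0.0245, -0.0253], [0.0379, -0.0221, -0.0286], [0.0385, -0.0181, -0.0271], [0.0386, -0.0132, -0.0281]]
196 248 391 [-0.0385 -0.028  -0.0218] [ 0.0409 -0.0276 -0.0205]
212 246 392 [-0.0389 -0.0206 -0.0274] [ 0.0402 -0.021  -0.0287]
225 247 391 [-0.0389 -0.013  -0.0274] [ 0.0403 -0.0132 -0.028 ]
```

View pics/w14c.png

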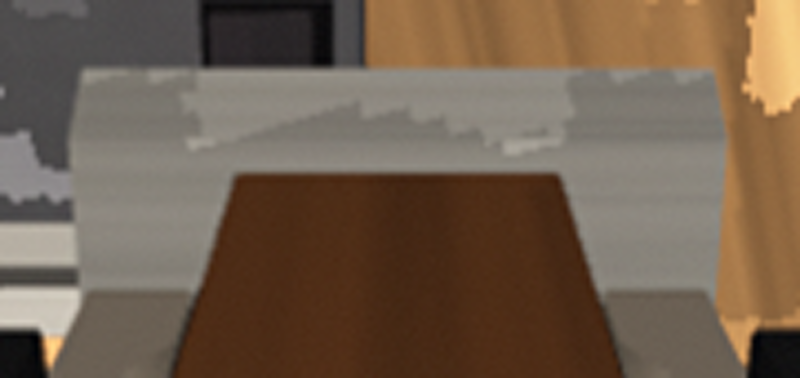

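The plate in the grip is square to the tool and centred to about 0.3 mm, with its underside at TCP + 17.5 mm. I'll lower it into the mouth about 1 mm above the floor.

Emit:
step_arm([
  [[0.002,0,0.02],[0,0,0],-1],
  [[0.002,0,0.025],[0,0,0],-1],
  [[0,0,0.025],[0,0,0],-1],
  [[0,0,0.015],[0,0,0],-1],
  [[0,0,0.008],[0,0,0],-1],
  [[0,0,0.003],[0,0,0],-1],
  [[0,0,0],[0,0,0],-1],
  [[0,0,0],[0,0,0],-1],
], grip_force=40)

```text
t: 22.6
eef_pos: [0.4854, 0.0419, 0.006]
ee_rot: [3.141, 0.001, 2.905]
force: [-0.5, 0.2, -0.9]
width: 0.04
```

```bash
cat > stt.py <<'E'
from station import arm, viewer
from h import *
s=arm.get_state(); print(s['t'],s['eef_pos'].round(4),s['ee_rot'].round(4),"F",s['force'].round(2),s['width'].round(4))
yw=-.238;u=np.array([np.cos(yw),np.sin(yw)]);n=np.array([-u[1],u[0]]);h=np.array([.562,.0225])
q=s['eef_pos'];print("stand x,y",((q[:2]-h)@u).round(4),((q[:2]-h)@n).round(4),"under z above floor",(q[2]+.0175-.02).round(4),"Fx,Fy stand",(s['force'][:2]@u).round(2),(s['force'][:2]@n).round(2))
E
python3 stt.py
```

```text
Traceback (most recent call last):
  File "stt.py", line 3, in <module>
    s=arm.get_state(); print(s['t'],s['eef_pos'].round(4),s['ee_rot'].round(4),"F",s['force'].round(2),s['width'].round(4))
                                                                                                       ^^^^^^^^^^^^^^^^
AttributeError: 'float' object has no attribute 'round'
```

```bash
sed -i "s/s\['width'\].round(4)/round(s['width'],4)/" stt.py; python3 stt.py; python3 - <<'E'
from station import viewer
import cv2
p,d=viewer.grab_frame("wrist"); cv2.imwrite("pics/w15.png",p[:,:,::-1])
E
```

```text
22.6 [0.4854 0.0419 0.006 ] [3.1408e+00 1.1000e-03 2.9045e+00] F [-0.46  0.21 -0.91] 0.04
stand x,y -0.079 0.0008 under z above floor 0.0035 Fx,Fy stand -0.5 0.1
```

View pics/w15.png

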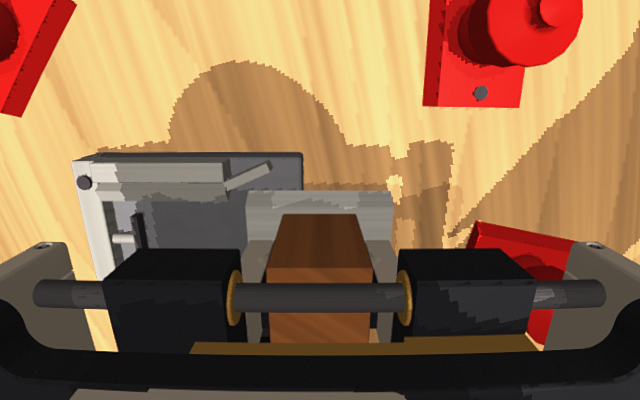

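Emit:
step_arm([
  [[0,-0.0005,0.0015],[0,0,0],-1],
  [[0,0,0.001],[0,0,0],-1],
  [[-0.003,0,0],[0,0,0],-1],
  [[-0.004,0,0],[0,0,0],-1],
  [[-0.005,0,0],[0,0,0],-1],
  [[-0.005,0,0],[0,0,0],-1],
  [[-0.005,0,0],[0,0,0],-1],
  [[-0.003,0,0],[0,0,0],-1],
])

```text
t: 23.45
eef_pos: [0.5095, 0.0352, 0.0027]
ee_rot: [-3.142, 0.0, 2.904]
force: [-0.3, 0.7, -1.4]
width: 0.04
```

```bash
python3 stt.py
```

```text
23.45 [0.5095 0.0352 0.0027] [-3.1415  0.      2.9043] F [-0.32  0.65 -1.37] 0.04
stand x,y -0.054 -0.0 under z above floor 0.0002 Fx,Fy stand -0.46 0.56
```

The front is already 16 mm into the rails with no side force. Continuing.

Emit:
step_arm([
  [[-0.003,0,0],[0,0,0],-1],
  [[-0.005,0,0],[0,0,0],-1],
  [[-0.005,0,0],[0,0,0],-1],
  [[-0.005,0,0],[0,0,0],-1],
  [[-0.005,0,0],[0,0,0],-1],
  [[-0.005,0,0],[0,0,0],-1],
  [[-0.005,0,0],[0,0,0],-1],
  [[-0.002,0,0],[0,0,0],-1],
])

```text
t: 24.25
eef_pos: [0.5435, 0.027, 0.0027]
ee_rot: [3.142, 0.0, 2.904]
force: [-0.5, 0.1, -1.7]
width: 0.0402
```

```bash
python3 stt.py
```

```text
24.25 [0.5435 0.027  0.0027] [3.1415e+00 2.0000e-04 2.9044e+00] F [-0.47  0.12 -1.65] 0.0402
stand x,y -0.019 0.0001 under z above floor 0.0002 Fx,Fy stand -0.49 0.01
```

Emit:
step_arm([
  [[-0.003,0,0],[0,0,0],-1],
  [[-0.004,0,0],[0,0,0],-1],
  [[-0.004,0,0],[0,0,0],-1],
  [[-0.004,0,0],[0,0,0],-1],
  [[-0.003,0,0],[0,0,0],-1],
  [[-0.001,0,0],[0,0,0],-1],
  [[0,0,0],[0,0,0],-1],
  [[0,0,0],[0,0,0],-1],
])

```text
t: 25.05
eef_pos: [0.561, 0.0225, 0.0026]
ee_rot: [-3.141, -0.0, 2.904]
force: [-2.7, 1.0, -1.4]
width: 0.0399
```

```bash
python3 stt.py
```

```text
25.05 [0.561  0.0225 0.0026] [-3.1413e+00 -5.0000e-04  2.9043e+00] F [-2.69  1.04 -1.36] 0.0399
stand x,y -0.0009 -0.0002 under z above floor 0.0001 Fx,Fy stand -2.86 0.38
```

Emit:
step_arm([
  [[-0.001,0,0],[0,0,0],-1],
  [[-0.001,0,0],[0,0,0],-1],
  [[-0.0005,0,0],[0,0,0],-1],
  [[-0.0005,0,0],[0,0,0],-1],
  [[-0.0005,0,0],[0,0,0],-1],
  [[0,0,0],[0,0,0],-1],
  [[0,0,0],[0,0,0],-1],
  [[0,0,0],[0,0,0],-1],
])

```text
t: 25.85
eef_pos: [0.5647, 0.0218, 0.0027]
ee_rot: [-3.142, -0.0, 2.904]
force: [-4.4, -0.0, -1.5]
width: 0.04
```

```bash
python3 stt.py;  python3 - <<'E'
from station import viewer
import cv2
p,d=viewer.grab_frame("wrist"); cv2.imwrite("pics/w16.png",p[:,:,::-1])
E
```

```text
25.85 [0.5647 0.0218 0.0027] [-3.1416 -0.      2.9045] F [-4.42 -0.02 -1.52] 0.04
stand x,y 0.0028 -0.0 under z above floor 0.0002 Fx,Fy stand -4.29 -1.07
```

View pics/w16.png

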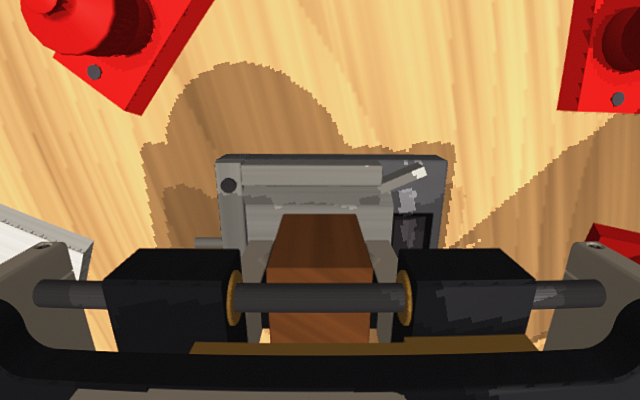

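Emit:
step_arm([
  [[-0.0005,0,0],[0,0,0],-1],
  [[-0.0005,0,0],[0,0,0],-1],
  [[0,0,0],[0,0,0],-1],
  [[0,0,0],[0,0,0],-1],
  [[0,0,0],[0,0,0],-1],
  [[0,0,0],[0,0,0],-1],
  [[0,0,0],[0,0,0],-1],
  [[0,0,0],[0,0,0],-1],
])

```text
t: 26.7
eef_pos: [0.5657, 0.0216, 0.0028]
ee_rot: [-3.142, 0.0, 2.904]
force: [-2.8, 0.1, -2.3]
width: 0.0398
```

```bash
python3 stt.py;  python3 - <<'E'
from station import viewer,arm
from h import *
s=arm.get_state()
p,d=viewer.grab_frame("wrist"); cv2.imwrite("pics/w17.png",cv2.resize(p[140:270,200:460,::-1],(780,390),interpolation=cv2.INTER_CUBIC))
c=viewer.calibration("wrist");P=cloud(c,d,s)
yw=-.238;u=np.array([np.cos(yw),np.sin(yw),0]);n=np.array([-u[1],u[0],0]);h=np.array([.562,.0225,.02])
for x in(-.041,-.043,-.046,-.05,-.055,-.059):
    for y in(-.01,):
        for z in(.005,.0):
            px=proj(c,[h+u*x+n*y+[0,0,z]],s)[0].round().astype(int); q=P[px[1],px[0]]-h; print(x,z,px,"->",(q@u).round(4),(q@n).round(4),q[2].round(4))
E
```

```text
26.7 [0.5657 0.0216 0.0028] [-3.1416  0.      2.9044] F [-2.83  0.1  -2.3 ] 0.0398
stand x,y 0.0039 -0.0 under z above floor 0.0003 Fx,Fy stand -2.77 -0.57
-0.041 0.005 [397 227] -> -0.0411 -0.01 0.0056
-0.041 0.0 [395 223] -> -0.04 -0.0121 0.0049
-0.043 0.005 [400 227] -> -0.0431 -0.0096 0.0046
-0.043 0.0 [398 223] -> -0.0414 -0.0125 0.0059
-0.046 0.005 [405 227] -> -0.0457 -0.0099 0.0056
-0.046 0.0 [403 223] -> -0.0441 -0.0127 0.0064
-0.05 0.005 [412 227] -> -0.0503 -0.0092 0.0039
-0.05 0.0 [410 223] -> -0.0483 -0.0124 0.0057
-0.055 0.005 [421 226] -> -0.056 -0.0091 0.0021
-0.055 0.0 [418 223] -> -0.054 -0.011 0.0022
-0.059 0.005 [428 226] -> -0.0605 -0.0087 0.001
-0.059 0.0 [425 223] -> -0.0585 -0.0106 0.0011
```

View pics/w17.png

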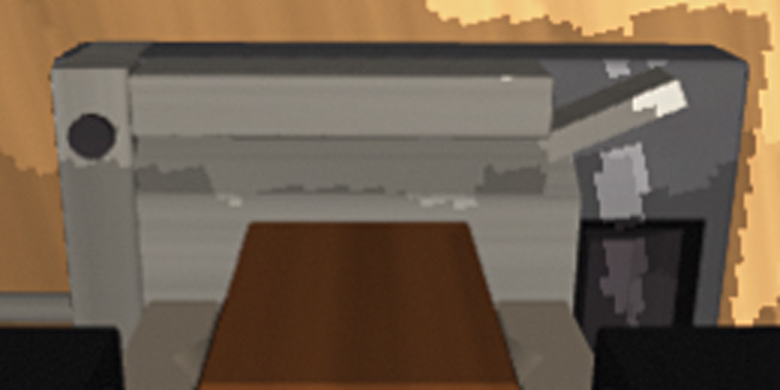

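The tooth is up, 5 to 6 mm above the floor at stand x = -41 to -50 mm, behind the plate. Letting go.

Emit:
step_arm([
  [[0,0,0.0003],[0,0,0],0.0],
  [[0,0,0],[0,0,0],0.2],
  [[0,0,0],[0,0,0],0.5],
  [[0,0,0],[0,0,0],1],
  [[0,0,0],[0,0,0],1],
  [[0,0,0],[0,0,0],1],
  [[0,0,0],[0,0,0],1],
  [[0,0,0],[0,0,0],1],
])

```text
t: 27.55
eef_pos: [0.5658, 0.0216, 0.0025]
ee_rot: [3.142, 0.0, 2.904]
force: [-0.5, 0.8, -0.0]
width: 0.087
```

Emit:
step_arm([
  [[0,0,-0.01],[0,0,0],1],
  [[0,0,-0.03],[0,0,0],1],
  [[0,0,-0.04],[0,0,0],1],
  [[0,0,-0.04],[0,0,0],1],
  [[0,0.015,-0.03],[0,0,0],1],
  [[0,0.025,-0.01],[0,0,0],1],
  [[0,0.025,0],[0,0,0],1],
  [[0,0.005,0],[0,0,0],1],
])

```text
t: 28.35
eef_pos: [0.583, 0.0916, 0.1638]
ee_rot: [3.14, 0.002, 2.906]
force: [-0.7, -0.6, 0.3]
width: 0.0875
```

Emit:
step_arm([
  [[0,0,0],[0,0,0],1],
  [[0,0,0],[0,0,0],1],
  [[0,0,0],[0,0,0],1],
  [[0,0,0],[0,0,0],1],
  [[0,0,0],[0,0,0],1],
  [[0,0,0],[0,0,0],1],
  [[0,0,0],[0,0,0],1],
  [[0,0,0],[0,0,0],1],
])

```text
t: 29.15
eef_pos: [0.5822, 0.0896, 0.1625]
ee_rot: [-3.142, -0.0, 2.904]
force: [-0.4, 0.6, 0.1]
width: 0.0873
```

```bash
python3 stt.py;  python3 - <<'E'
from station import viewer,arm
from h import *
import pickle
s=arm.get_state()
p,d=viewer.grab_frame("wrist"); pickle.dump((s,p,d),open("w18.pkl","wb")); cv2.imwrite("pics/w18.png",p[:,:,::-1])
cv2.imwrite("pics/w18c.png",cv2.resize(p[40:200,220:420,::-1],(750,600),interpolation=cv2.INTER_CUBIC))
p,d=viewer.grab_frame("scene"); cv2.imwrite("pics/s18.png",p[:,:,::-1])
E
```

```text
29.15 [0.5822 0.0896 0.1625] [-3.1416 -0.      2.9045] F [-0.36  0.6   0.11] 0.0873
stand x,y 0.0038 0.07 under z above floor 0.16 Fx,Fy stand -0.5 0.5
```

View pics/w18.png

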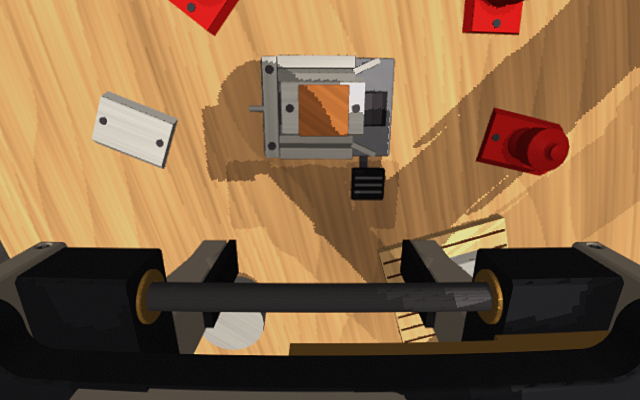

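View pics/w18c.png

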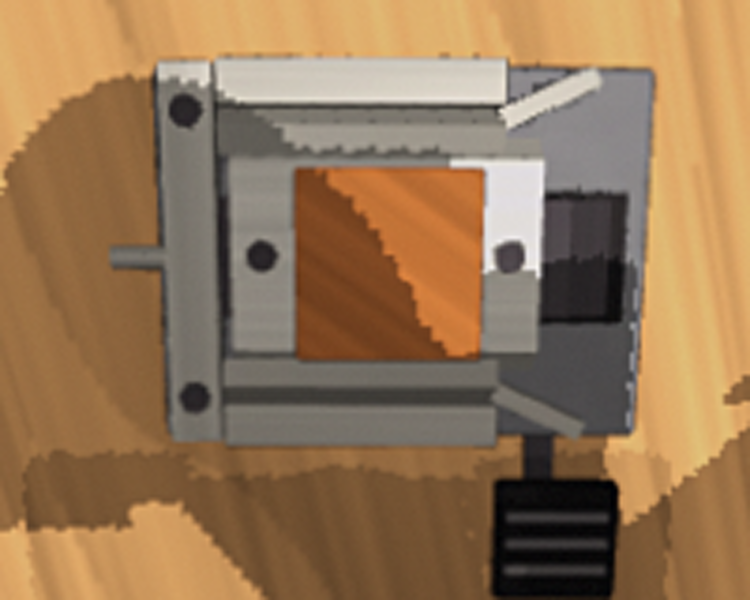

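View pics/s18.png

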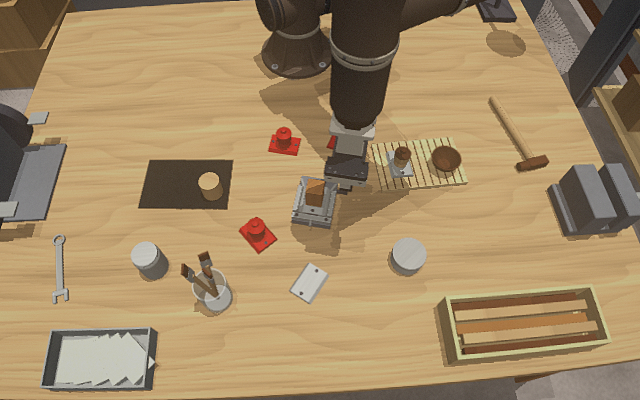

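```bash
python3 - <<'E'
from station import viewer
from h import *
import pickle
s,p,d=pickle.load(open("w18.pkl","rb")); c=viewer.calibration("wrist");P=cloud(c,d,s)
cr=lambda L:[(x/3.75+220-.4,y/3.75+40-.4) for x,y in L]
yw=-.238;u=np.array([np.cos(yw),np.sin(yw)]);n=np.array([-u[1],u[0]]);h=np.array([.562,.0225])
st=lambda q:[((q[:2]-h)@u).round(4),((q[:2]-h)@n).round(4)]
b=onplane(c,cr([(262,257),(510,257)]),.03,s);print("bolts",[st(x) for x in b],st(b.mean(0)))
q=onplane(c,cr([(229,158),(544,157),(540,353),(232,354)]),.03,s);print("plate",[st(x) for x in q],st(q.mean(0)))
Z=P[:,:,2]
for X in(375,380,385):print("tooth z",[Z[v,X].round(4) for v in(96,100,104,110,118,122)])
print("pad",np.nanmedian(Z[172:195,356:380]), "plate z",np.nanmedian(Z[90:125,284:294]),np.nanmedian(Z[85:125,352:362]),"block",np.nanmedian(Z[90:130,305:345]))
# look-alike/others unchanged: before/after scene diff
a=cv2.imread("pics/scene0.png");b2=cv2.imread("pics/s18.png");df=cv2.absdiff(a,b2).max(2)
for nm,(x,y) in dict(bowl=(446,158),round=(209,186),spare=(309,282),tin=(408,257),can=(150,260),red1=(284,142),red3=(257,235)).items(): print(nm,df[y-12:y+12,x-12:x+12].mean().round(2))
E
```

```text
bolts [[np.float64(0.0315), np.float64(-0.0001)], [np.float64(-0.0324), np.float64(-0.0002)]] [np.float64(-0.0005), np.float64(-0.0001)]
plate [[np.float64(0.0393), np.float64(-0.0245)], [np.float64(-0.0403), np.float64(-0.0248)], [np.float64(-0.0411), np.float64(0.0243)], [np.float64(0.04), np.float64(0.0247)]] [np.float64(-0.0005), np.float64(-0.0001)]
tooth z [np.float64(0.0237), np.float64(0.0231), np.float64(0.0253), np.float64(0.0237), np.float64(0.0245), np.float64(0.0237)]
tooth z [np.float64(0.0205), np.float64(0.0215), np.float64(0.0229), np.float64(0.021), np.float64(0.0223), np.float64(0.0209)]
tooth z [np.float64(0.0203), np.float64(0.0206), np.float64(0.0206), np.float64(0.0202), np.float64(0.0206), np.float64(0.0204)]
pad 0.052325886448684744 plate z 0.030078650366245574 0.030041732718413067 block 0.09006249725894477
bowl 7.31
round 9.95
spare 11.73
tin 11.56
can 10.83
red1 9.42
red3 10.68
```

```bash
python3 - <<'E'
from station import ticket
import cv2,numpy as np
a=cv2.imread("pics/scene0.png",0);b=cv2.imread("pics/s18.png",0)
for nm,(x,y) in dict(bowl=(446,158),round=(209,186),spare=(309,282),tin=(408,257),can=(150,260),red1=(284,142),red3=(257,235),hammer=(520,150),wrench=(60,270)).items():
    r=cv2.matchTemplate(b[y-26:y+26,x-26:x+26],a[y-18:y+18,x-18:x+18],cv2.TM_CCOEFF_NORMED);_,m,_,l=cv2.minMaxLoc(r);print(nm,l[0]-8,l[1]-8,round(m,3))
print(ticket.job_done())
E
```

```text
bowl 0 0 0.996
round 0 0 0.998
spare 0 0 0.998
tin 0 0 0.998
can 0 0 0.999
red1 0 0 0.98
red3 0 0 0.998
hammer 0 0 0.999
wrench 0 0 0.996
the job is handed in; nothing more can be done
None
```

The job is done and handed in at about 29 s of the 72 s allowed. The order was as asked: pot out first, then the blank in.

**Finished pot:** I pressed the catch and the carrier popped out about 21 mm. I then slid it clear of the rails and stood it upright on the free half of the drying board, at about (0.459, 0.252). It stood there in the wrist and scene pictures after release.

**Square blank:** I slid it along the rails to the stop with no more than about 5 N, and the tooth was up behind the plate before I let go. After release:
- The plate centre is 0.5 mm from home and 0.1 mm off the rail axis, and both plate ends are level at z = 0.030 m.
- The catch pad is back up at 0.052 m, and the gripper is well clear with nothing touching.

**Left alone:** A before-and-after comparison of the scene view shows no shift (0 px) for the bowl, round blank, empty plate, wax tin, oil can and two of the three red look-alikes. The third red one was hidden behind the arm in the last view. It looked unmoved in the top view taken halfway through, and the gripper stayed above it.

**What disagreed:** The real fingertips are about 37 mm behind the reported tool point, not at it. My first press on the catch therefore fell short; contact force and wrist depth confirmed the offset, and I allowed for it afterwards. The camera views otherwise agreed to within 1 to 2 mm.

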